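Load and lock the swing tray of the dish scanning fixture

TASK

Get the dish scanning fixture ready for a run: take the tape roll that was left in the swing tray out and lay it flat on the middle of the notebook, put every small petri dish from the bench flat into a bay of the tray, one to a bay, then push the loaded tray near its free corner so that it pivots about its pin right home against its stop, then swing the keeper bar shut in front of it until it snaps into its detent. Also slide the stop collar along its guide bar and leave its middle line level with the mark pointer (before or after, as you like). Every dish must end lying in its bay; leave the other things on the bench where they are.

Things in the scene. Friction and masses are not known exactly. Their poses are not given: they have to be found in the camera images.
- fixture: Fixed aluminium base plate 230 x 300 x 8 mm on the worktop. Origin: on the tray's pivot pin axis, at worktop level. +x points away from the robot, +y to the left along the plate (it may be turned some degrees); the plate spans x -125..105, y -30..270 mm. A rubber stop stands behind the tray's free end. Other fixture positions are given in this frame.
- tray (a joint): Angle of the white swing tray about its upright pin, rad. 0 = home on its stop (hard limit), long side along the fixture's +y; positive = swung out towards the robot, counter-clockwise from above. Starts 0.63 to 0.73. Stays where it is left; 1 to 2 N at the free end moves it. The tray's frame: origin on the pin axis, the fixture's frame turned by +angle.
- bay_0 (a point): Centre of the floor (31 mm above the worktop) of the bay nearest the pin; it moves with the tray. Axes are those of the tray. Each bay is 68 mm square inside with a rim 5 mm high. In the tray's frame at x -49, y 27 mm.
- bay_1 (a point): Centre of the floor of the middle bay, at x -49, y 98 mm in the tray's frame.
- bay_2 (a point): Centre of the floor of the bay at the free end, at x -49, y 169 mm in the tray's frame.
- tray_corner (a point): Free corner of the tray nearest the robot, at x -86, y 206 mm in the tray's frame, 28 mm above the worktop. The tray spans x -86..-12, y -10..206 mm in its frame; the front face to push is at x -86, from 20 to 36 mm above the worktop. Floor top 31 mm, rim and rib tops 36 mm above the worktop, 3 mm thick.
- keeper (a joint): Angle of the keeper bar, rad: 0 = shut (hard stop), lying along the tray's front face, pointing along the fixture's -y; positive = swung open towards the robot (1.57 points along the fixture's -x). Starts 1.2 to 1.7. Over the last 0.2 rad it rides over a sprung ball (about 2 N at the tip) and snaps in. Otherwise it turns easily and stays where it is left.
- keeper_hinge (a point): On the keeper bar's upright hinge axis, at fixture x -96, y 246 mm, at the bar's centre height, 22 mm above the worktop.
- keeper_tip (a point): Free end of the round steel keeper bar (12 mm thick, centre 22 mm above the worktop), 116 mm from the hinge axis.
- collar (a joint): Position of the stop collar along its bar, m, growing along the fixture's +y; range 0 to 0.19. Its centre is at fixture y = 0.020 + this value. Starts 0 to 0.04. Friction about 1.5 N; stays where it is left.
- collar_index (a point): Centre of the stop collar: dark steel ring 34 mm across and 24 mm long on a 12 mm guide bar that runs along the fixture's y at x 55 mm, 48 mm above the worktop, behind the tray. A white line round its middle shows this point's y. The bar's end posts stand at fixture y -14 and 236 mm and are 64 mm high.
- mark: Mark pointer: small upright dark blade 10 mm wide on a foot, pointed top 59 mm above the worktop, standing on the white scale strip behind the guide bar (39 mm behind the bar's axis). Origin on the worktop under its middle; axes as the fixture's. The collar belongs at the same fixture y. Fixed.
- dish_0: Small petri dish with lid, 62 mm across, 15 mm high, 30 g; the lid is the upper 9 mm, the base under it is 58 mm across. Origin: centre of its underside, z up. May be absent.
- dish_1: Small petri dish with lid, 62 mm across, 15 mm high, 30 g; the lid is the upper 9 mm, the base under it is 58 mm across. Origin: centre of its underside, z up. May be absent.
- dish_2: Small petri dish with lid, 62 mm across, 15 mm high, 30 g; the lid is the upper 9 mm, the base under it is 58 mm across. Origin: centre of its underside, z up. May be absent.
- tape_roll: Black roll of tape lying flat, 58 x 56 x 19 mm, 50 g; starts in the bay nearest the pin. Origin: centre of its underside, z up.
- notebook: Black notebook lying closed, fixed, 210 mm (its x) x 153 mm, cover 12 mm above the worktop (its wire spine 16 mm). Origin: centre of its underside. The tape roll belongs flat near the middle of its cover. A laptop on a riser 0.1 m high stands about 5 cm behind it.
- large_dish: Bystander: large petri dish, 92 mm across, 15 mm high. Origin centre of underside. Not part of the job.
- count_timer: Bystander: small white timer 58 x 66 x 15 mm. Origin centre of underside.
- marker_pen: Bystander: marker pen 135 mm long (its own y), 16 mm thick. Origin under its centre.
- slip_box: Bystander: clear coverslip box 36 x 80 x 15 mm. Origin centre of underside.

How it is judged:
By the outcome, as a careful person would: the job done as asked, in the order asked, and still so for the second after the job is handed in, with the robot touching nothing.
Of dish_0, dish_1, dish_2 only 2 to 3 are there at a start; the rules pass over those that are not, and their reading is None.
At some moment in a run one of dish_0, dish_1, dish_2, tape_roll may be knocked a few centimetres aside while the robot is not near it.
Once in a run the grip may slacken for a moment while it holds something.
It also fails if it takes over 210 s, if anything falls off the work surface, if the arm or the gripper's body presses on something with over 40 N, if the wrist force passes 120 N, or if a joint passes its speed limit or range.

ROBOT

A 7-joint arm with a two-finger parallel gripper is mounted at the origin on a cart in front of the work surface, level with it; the furniture and walls round the work are solid. World frame = base frame: x ahead of the robot, y to its left, z up, the work surface at z = 0. Lengths are in m, angles in degrees, forces in N, time in s.
With the tool pointing down it reaches from about 0.425 to 0.875 m from the base axis. Payload 4.7 kg.
Tool frame: the origin (TCP) lies at the very end of the fingers, on their centre line; the grasp point (between the pads) lies 19 mm behind it; z points along the fingers, y is the line along which they close (so a half turn about z gives the same grasp; the last joint's range is limited). The gripper opens to 87 mm and grips with 3 to 60 N. Pads are 19 mm wide; open, the fingers measure 117 mm over their backs; the gripper's body (75 mm by 190 mm) begins 51 mm behind the grasp point.
Start: joints at [66.641, 18.392, -4.016, 83.108, 1.295, 78.541, -3.26], TCP at [0.266, -0.593, 0.223] pointing down, gripper open.
Joint ranges: [-163.93, 163.93], [-17.29, 119.83], [-79.2, 71.16], [3.27, 140.29], [-89.18, 269.18], [5.43, 117.66], [-154.24, 154.24]. Speed limits (degrees/s): [147.25, 147.25, 180, 180, 180, 180, 180].

INTERFACE

Orientations are given as [roll, pitch, yaw] about the fixed x, y, z axes, in that order (R = Rz(yaw) Ry(pitch) Rx(roll)).
In Python, from cell import get_obs, read_camera, sign_off, silhouettes gives the robot as it stands.
- The arm moves only by the tool play_rows, never from a script. Its argument "steps" is a list that holds one entry, the list of rows, each a list of 7 numbers: the shift along the tool's x, y, z in m, then the turn, a rotation vector about the tool's x, y, z in rad, then the finger opening in m, from 0 to 0.087. A call has 1 to 12 rows; each row shifts and turns the commanded pose from where the row before left it, along the tool's axes as they then stand; what a row does not reach is not made up. A row lasts 1/10 s, in which the tool goes at most 50 mm and 8.59 degrees, less where a joint would pass 70% of its speed; a pose out of reach is approached as far as the arm can. A call is refused whole if a number of a shift passes 0.05 or a number of a turn 0.15, either way. A call with a gripper value outside its range is refused whole. The fingers move at their own pace and stop on an object; "force" is the grip in N (left out, the last holds). Time passes only in rows, so rows that do not move let the fingers close. It gives the time, the measured TCP pose, the force, the opening and the grip force at its end, in the units of the state.
- get_obs(): the state, without advancing time (a new reading comes with each control period).
- read_camera(name): name is "scene" or "top"; returns a dict with "frame" (384x512x3 uint8, red, green, blue), "intrinsics" (3x3 intrinsics, pixels), "view" (4x4, takes a point from world to camera coordinates). Camera axes: x right, y up, looking along -z (the intrinsics and any distortion apply to the point x, -y, -z); pixel columns grow to the right and rows downward; lengths in m; the calibration is good to about 2 mm. A picture is of the moment at which its call begins. There is no depth.
- sign_off(): hands the job in; it is judged then, once.
Trained networks look in the newest picture that a camera, given by its name, has taken for a name from the list of things; names that differ only in an ending like _2 or _b are one class to them, and where a whole thing is asked for, a point or a joint stands for the part that bears it (a point fixed in the world has none). Each returns a list of dicts, best first, with "p" (0 to 1); they miss things now and then, are a little off and sometimes report something else, mostly with a low value. They report only what shows in the picture. A call takes as long as a camera call.
- silhouettes(camera, name): "pixels" (384x512 bool, what is visible of it) and "extent" ([left, top, right, bottom] in pixels, round what is visible of it).
The state is a dict: "time_s": time; "qpos": joint angles; "joint_velocities": joint speeds; "effort": joint torques, N m; "tool_pos": TCP position; "tool_rot": TCP orientation; "force": force on the tool from outside, world axes, zero at the start; "wrist_torque": the same for the moment, N m; "grip_width": finger opening in m; "grasp_force": force on a finger pad.
Only numpy, scipy, OpenCV 4.12 (cv2) and the standard library are available. Lean on these libraries where they do the work, as an engineer would, in place of code of your own. Each camera call takes 0.05 s, during which the arm holds its last target. There are 200 camera calls.

## Working session

There is one attempt and no reset: what is moved stays moved. The work goes in short steps, Python scripts to look and compute and a tool call to move; the robot and the scene stay as the last step left them, time stands still between calls to the robot, and variables do not carry over. Pictures are saved under pics/ and viewed, at most 14 in all, crops included, and the job is handed in when it is done.

Besides the shell and the picture viewer there is one more tool, called after ">>>" as name([rows], argument=value, ...), one row to a line, values as JSON. play_rows: Moves the arm, as the interface text tells. Its arguments: {"type":"object","properties":{"steps":{"type":"array","items":{"type":"array","items":{"type":"array","items":{"type":"number"}}}},"force":{"type":"number"}},"required":["steps"]}

```bash
ls; mkdir -p pics
cat > h.py <<'E'
import numpy as np, cv2
from cell import get_obs, read_camera, sign_off, silhouettes
def cam(n):
    c=read_camera(n); return c["frame"],np.array(c["intrinsics"]),np.array(c["view"])
def proj(p,K,V):
    p=np.atleast_2d(p); q=p@V[:3,:3].T+V[:3,3]
    q=q*[1,-1,-1]; u=q@K.T; return u[:,:2]/u[:,2:]
def unproj(uv,z,K,V):
    uv=np.atleast_2d(uv).astype(float); d=np.c_[uv,np.ones(len(uv))]@np.linalg.inv(K).T*[1,-1,-1]
    R=V[:3,:3];d=d@R; o=-R.T@V[:3,3]; return o+d*((z-o[2])/d[:,2])[:,None]
def save(img,n): cv2.imwrite("pics/"+n,img[:,:,::-1])
E
python3 - <<'E'
from h import *
for n in ("scene","top"):
    f,K,V=cam(n); R=V[:3,:3]; print(n,K.round(1).tolist(),(-R.T@V[:3,3]).round(3),(-R[2]).round(2))
    save(f,n+"0.png")
    if n=="top":
        for nm in ["fixture","tray","keeper","collar","mark","dish_0","tape_roll","notebook","large_dish","count_timer","marker_pen","slip_box"]:
            for s in silhouettes("top",nm)[:4]:
                m=s["pixels"]; ys,xs=np.nonzero(m); c=[xs.mean(),ys.mean()]
                print(nm,round(s["p"],2),np.round(s["extent"]),np.round(c,1),unproj(c,0.015,K,V).round(3)[0,:2],len(xs))
E
```

```text
pics
scene [[409.6, 0.0, 266.2], [0.0, 409.6, 190.0], [0.0, 0.0, 1.0]] [-0.324  0.644  0.788] [ 0.68 -0.49 -0.55]
top [[387.6, 0.0, 259.4], [0.0, 387.6, 196.2], [0.0, 0.0, 1.0]] [3.180e-01 1.000e-03 1.272e+00] [ 0.19  0.01 -0.98]
fixture 0.81 [259. 166. 364. 258.] [304.9 203.3] [ 0.54  -0.133] 6588
fixture 0.39 [296. 192. 361. 251.] [326.  226.2] [ 0.463 -0.198] 1353
tray 0.78 [299. 193. 361. 252.] [326.5 226.3] [ 0.463 -0.199] 1348
keeper 0.69 [260. 223. 272. 260.] [265.5 241.7] [ 0.417 -0.   ] 139
collar 0.52 [322. 172. 329. 183.] [325.8 176.4] [ 0.629 -0.206] 61
dish_0 0.78 [219. 227. 238. 246.] [223.6 235.7] [0.44  0.135] 288
dish_0 0.71 [164. 240. 182. 256.] [171.1 246.9] [0.407 0.305] 307
tape_roll 0.58 [339. 201. 354. 223.] [346.3 209.9] [ 0.515 -0.267] 194
notebook 0.65 [141. 173. 204. 221.] [173.2 196.5] [0.573 0.302] 2844
notebook 0.21 [165. 237. 181. 253.] [170.9 246.5] [0.409 0.306] 302
large_dish 0.91 [111. 224. 137. 251.] [123.5 237.6] [0.44  0.461] 646
count_timer 0.59 [213. 176. 239. 194.] [225.1 181.5] [0.62 0.13] 328
marker_pen 0.77 [194. 220. 199. 260.] [194.4 237.4] [0.436 0.23 ] 161
slip_box 0.52 [378. 189. 408. 201.] [391.6 194.6] [ 0.563 -0.419] 269
```

Run:
```python
import cv2
a=cv2.imread("pics/top0.png")[150:280,90:430]; cv2.imwrite("pics/top0c.png",cv2.resize(a,(800,306),interpolation=cv2.INTER_CUBIC))
a=cv2.imread("pics/scene0.png"); cv2.imwrite("pics/scene0c.png",cv2.resize(a,(800,600),interpolation=cv2.INTER_CUBIC))
```

```text
(no output)
```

View pics/top0c.png

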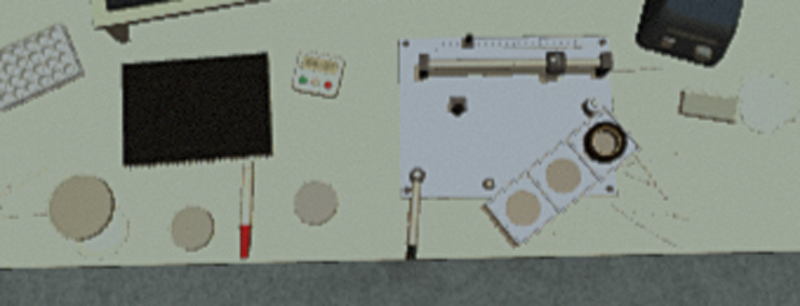

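View pics/scene0c.png

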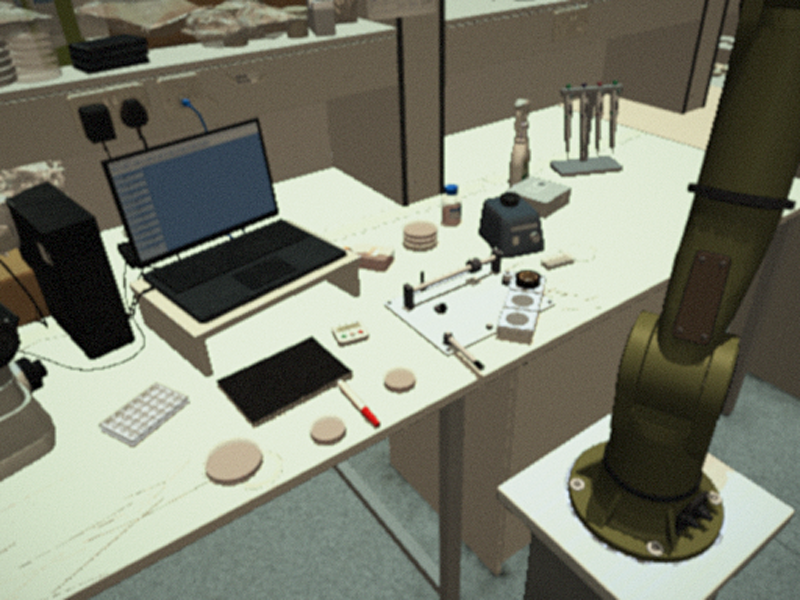

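The top picture shows two small dishes on the bench, at zoomed pixels (316,203) and (192,228). The tape is in bay 0 at (604,142), bays 1 and 2 look empty apart from a printed disc, and the keeper is open and pointing at the robot at (414,215). Next I'll rectify the fixture area to get its pose.

```bash
cat >> h.py <<'E'
def ortho(f,K,V,z,x0,x1,y0,y1,s):
    # image up=+x, left=+y ; s px per m
    X,Y=np.meshgrid(np.arange(x1,x0,-1/s),np.arange(y1,y0,-1/s),indexing="ij")
    uv=proj(np.c_[X.ravel(),Y.ravel(),np.full(X.size,z)],K,V).astype(np.float32)
    return cv2.remap(f,uv[:,0].reshape(X.shape),uv[:,1].reshape(X.shape),cv2.INTER_CUBIC)
E
python3 - <<'E'
from h import *
f,K,V=cam("top"); o=ortho(f,K,V,0.008,.38,.70,-.36,.06,1800)
for i,y in enumerate(np.arange(.05,-.36,-.05)):
    c=int((.06-y)*1800); cv2.putText(o,f"{y:.2f}",(c-12,10),0,.35,(255,0,0)); cv2.line(o,(c,12),(c,18),(255,0,0))
for x in np.arange(.40,.70,.05):
    r=int((.70-x)*1800); cv2.putText(o,f"{x:.2f}",(0,r+4),0,.35,(255,0,0)); cv2.line(o,(28,r),(34,r),(255,0,0))
save(o,"ortho.png"); print(o.shape)
ob=get_obs(); print(ob["tool_pos"],ob["tool_rot"],ob["grip_width"],ob["time_s"],ob["force"])
E
```

```text
(576, 756, 3)
[ 0.26608372 -0.59306452  0.2226222 ] [1.79992455e+02 2.24037273e-03 2.41666885e+01] 0.0869543316467254 0.75 [ 0.140214    0.20008256 -0.42828596]
```

View pics/ortho.png

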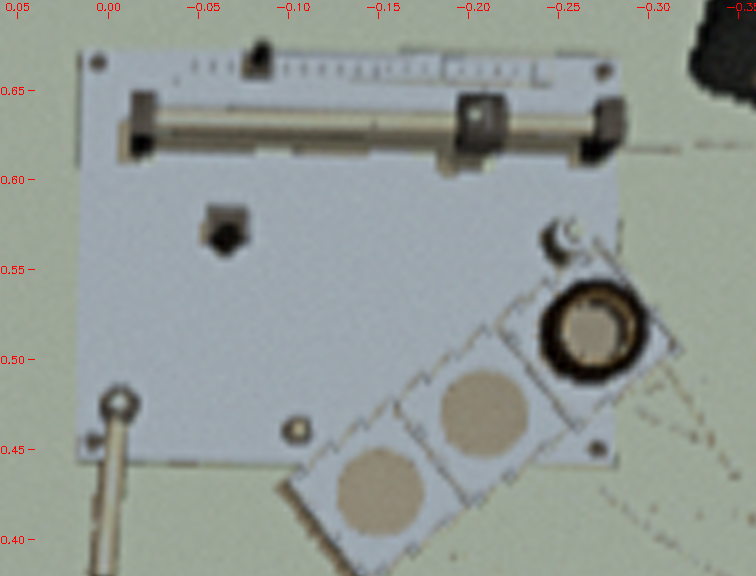

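The rectified view shows the plate corners at about (80,52), (617,60), (78,464) and (615,466), so the size matches and yaw is near zero. The bay discs are at (380,491) and (484,414), the tape at (594,331), the collar at (482,122) and the mark at (258,60). I'll refine these numerically.

Run:
```python
from h import *
f,K,V=cam("top"); s=2000
o=ortho(f,K,V,0.008,.38,.70,-.36,.06,s).astype(float)
d=cv2.GaussianBlur(o[:,:,2]-o[:,:,1],(0,0),4)
P=lambda r,c:(.70-r/s,.06-c/s)
print("b-g plate/table",d[300,400],d[300,20])
th=(d[300,400]+d[300,20])/2
def edge(h,near,rng,win=25):
    pts=[]
    for t in rng:
        l=(d[near-win:near+win,t] if h else d[t,near-win:near+win])-th
        i=np.nonzero(np.diff(np.sign(l)))[0]
        if len(i)==1: k=i[0]; q=near-win+k+l[k]/(l[k]-l[k+1]); pts.append(P(q,t) if h else P(t,q))
    pts=np.array(pts); vx,vy,x,y=cv2.fitLine(pts.astype(np.float32),cv2.DIST_HUBER,0,1e-4,1e-4).ravel(); return len(pts),x,y,np.degrees(np.arctan2(vy,vx))
pl=dict(L=edge(0,88,range(180,420)),R=edge(0,685,range(80,250)),T=edge(1,60,range(120,660)),B=edge(1,515,range(150,320)))
for k,v in pl.items(): print(k,np.round(v,4))
# brown blobs
hsv=cv2.cvtColor(f,cv2.COLOR_RGB2HSV)
def blob(uv0,z,r=16):
    u,v=proj([[*uv0,z]],K,V)[0]; x0,y0=int(u)-r,int(v)-r
    p=cv2.resize(f[y0:y0+2*r,x0:x0+2*r],None,fx=6,fy=6,interpolation=cv2.INTER_CUBIC).astype(float)
    q=cv2.GaussianBlur(p[:,:,0]-p[:,:,2],(0,0),3); 
    c=q[6*r-20:6*r+20,6*r-20:6*r+20].mean(); b=np.median(np.r_[q[0],q[-1],q[:,0],q[:,-1]])
    n,lab,st,ce=cv2.connectedComponentsWithStats((q>(b+c)/2).astype(np.uint8)); k=lab[6*r,6*r]
    cc=(ce[k]+.5)/6-.5+[x0,y0]; w=st[k,2:4]/6
    return unproj(cc,z,K,V)[0,:2].round(4), (w/387.6*1.27).round(4),round(c-b,1)
print("bay2",blob((.425,-.15),.031,11)); print("bay1",blob((.467,-.207),.031,11))
for xy in ((.44,.135),(.407,.305)): print("dish",blob(xy,.0105))
for nm,z in (("tape_roll",.05),("mark",.03),("collar",.05),("keeper",.022),("notebook",.012)):
    for q in silhouettes("top",nm)[:2]:
        ys,xs=np.nonzero(q["pixels"]); e=q["extent"]
        print(nm,round(q["p"],2),unproj([[xs.mean(),ys.mean()],[(e[0]+e[2])/2,(e[1]+e[3])/2]],z,K,V)[:,:2].round(4).tolist())
```

```text
b-g plate/table 8.169757626787243 -14.627784438977317
L [ 2.4000e+02  5.3490e-01  1.7100e-02 -1.0816e+00]
R [119.       0.601   -0.2833  -0.5997]
T [ 5.10000e+02  6.71300e-01 -1.30300e-01  8.88844e+01]
B [ 1.70000e+02  4.43500e-01 -5.99000e-02  8.87519e+01]
bay2 (array([ 0.4246, -0.1481]), array([0.0486, 0.0491]), np.float64(38.6))
bay1 (array([ 0.4675, -0.2048]), array([0.0486, 0.0481]), np.float64(38.3))
dish (array([0.4388, 0.1342]), array([0.0655, 0.0639]), np.float64(8.3))
dish (array([0.4089, 0.3046]), array([0.065, 0.065]), np.float64(13.2))
tape_roll 0.7 [[0.5085, -0.262], [0.5003, -0.261]]
collar 0.41 [[0.6201, -0.2017], [0.6202, -0.2058]]
```

Two measurements agree: the fixture pin is at (0.565, -0.253), yaw is about -1° and the tray is at 0.666 rad. With the closing line along the tray's long side (tool yaw 37°) I can fetch the tape and use bays 0 and 2. I'll start by moving above the tape.

>>> play_rows([
  [[0, 0, 0, 0, 0, -0.075, 0.087], [0, 0, 0, 0, 0, -0.075, 0.087], [0, 0, 0, 0, 0, -0.0757, 0.087], [0.0395, -0.0118, 0, 0, 0, 0, 0.087], [0.0395, -0.0118, 0, 0, 0, 0, 0.087], [0.0395, -0.0118, 0, 0, 0, 0, 0.087], [0.0395, -0.0118, 0, 0, 0, 0, 0.087], [0.0395, -0.0118, 0, 0, 0, 0, 0.087], [0.0395, -0.0118, 0, 0, 0, 0, 0.087], [0.0395, -0.0118, 0, 0, 0, 0, 0.087], [0.0395, -0.0118, 0, 0, 0, 0, 0.087], [0.0395, -0.0118, 0, 0, 0, 0, 0.087]],
], force=12)

```text
time_s: 2.25
tool_pos: [0.4864, -0.2925, 0.2229]
tool_rot: [180.0, -0.0, 37.1]
force: [0.4, -0.9, -0.7]
grip_width: 0.0869
grasp_force: 0.0
```

>>> play_rows([
  [[0.039, -0.0114, 0, 0, 0, 0, 0.087], [0, 0, 0.04, 0, 0, 0, 0.087], [0, 0, 0.04, 0, 0, 0, 0.087], [0, 0, 0.04, 0, 0, 0, 0.087], [0, 0, 0, 0, 0, 0, 0.087], [0, 0, 0, 0, 0, 0, 0.087]],
])

```text
time_s: 2.85
tool_pos: [0.5098, -0.2613, 0.103]
tool_rot: [-180.0, 0.0, 37.1]
force: [0.5, -0.4, 1.2]
grip_width: 0.0872
grasp_force: 0.0
```

```bash
cat >> h.py <<'E'
def go(x,y,z,yaw=None):
    "print tool-axis shift from here to target (tool down)"
    o=get_obs(); p=np.array(o["tool_pos"]); ps=np.radians(o["tool_rot"][2]); d=np.array([x,y,z])-p
    print("t",round(o["time_s"],1),"pos",p.round(4),"rot",np.round(o["tool_rot"],2),"w",round(o["grip_width"],4),"gf",round(o["grasp_force"],1),"F",np.round(o["force"],1))
    a=ps if yaw is None else np.radians(yaw)
    print("turn z",round(-(a-ps),4)," shift(at target yaw)",np.round([d[0]*np.cos(a)+d[1]*np.sin(a),d[0]*np.sin(a)-d[1]*np.cos(a),-d[2]],4))
E
python3 -c "
from h import *
go(.5098,-.2612,.038,37.1)"
```

```text
t 2.9 pos [ 0.5098 -0.2613  0.103 ] rot [-1.7997e+02  1.0000e-02  3.7100e+01] w 0.0872 gf 0.0 F [ 0.5 -0.4  1.2]
turn z -0.0  shift(at target yaw) [ 0.     -0.0001  0.065 ]
```

>>> play_rows([
  [[0, 0, 0.03, 0, 0, 0, 0.087], [0, 0, 0.025, 0, 0, 0, 0.087], [0, 0, 0.0095, 0, 0, 0, 0.087], [0, 0, 0, 0, 0, 0, 0.087], [0, 0, 0, 0, 0, 0, 0.045], [0, 0, 0, 0, 0, 0, 0.045], [0, 0, 0, 0, 0, 0, 0.045], [0, 0, 0, 0, 0, 0, 0.045], [0, 0, 0, 0, 0, 0, 0.045], [0, 0, 0, 0, 0, 0, 0.045]],
], force=15)

```text
time_s: 3.85
tool_pos: [0.51, -0.2615, 0.0385]
tool_rot: [180.0, -0.0, 37.1]
force: [-0.9, 0.4, 3.0]
grip_width: 0.0555
grasp_force: 15.0
```

>>> play_rows([
  [[0, 0, 0, 0, 0, 0, 0.045], [0, 0, -0.02, 0, 0, 0, 0.045], [0, 0, -0.03, 0, 0, 0, 0.045], [0, 0, -0.04, 0, 0, 0, 0.045], [0, 0, -0.02, 0, 0, 0, 0.045], [0, 0, 0, 0, 0, 0, 0.045]],
])

```text
time_s: 4.45
tool_pos: [0.5119, -0.2622, 0.1515]
tool_rot: [179.7, -0.1, 37.1]
force: [0.1, -0.5, -0.8]
grip_width: 0.0552
grasp_force: 15.0
```

```bash
python3 -c "
from h import *
go(.573,.302,.021)
f,K,V=cam('scene'); u,v=proj([get_obs()['tool_pos']],K,V)[0].astype(int); print(u,v)
save(cv2.resize(f[v-60:v+60,u-80:u+80],(640,480),interpolation=cv2.INTER_CUBIC),'lift.png')
f,K,V=cam('top'); o=ortho(f,K,V,.012,.45,.70,.15,.45,2000); g=cv2.GaussianBlur(o,(0,0),3).max(2); m=(g<60).astype(np.uint8)
n,l,st,ce=cv2.connectedComponentsWithStats(m); k=1+st[1:,4].argmax(); r=cv2.minAreaRect(np.argwhere(l==k)[:,::-1].astype(np.float32)); print(r,.70-r[0][1]/2000,.45-r[0][0]/2000)
"
```

```text
t 4.5 pos [ 0.5119 -0.2622  0.1515] rot [ 1.7965e+02 -1.4000e-01  3.7100e+01] w 0.0552 gf 15.0 F [ 0.1 -0.5 -0.8]
turn z -0.0  shift(at target yaw) [ 0.389  -0.4132  0.1305]
339 150
((292.18939208984375, 248.58929443359375), (292.8096008300781, 414.7250671386719), 86.70088958740234) 0.5757053527832031 0.30390530395507814
```

View pics/lift.png

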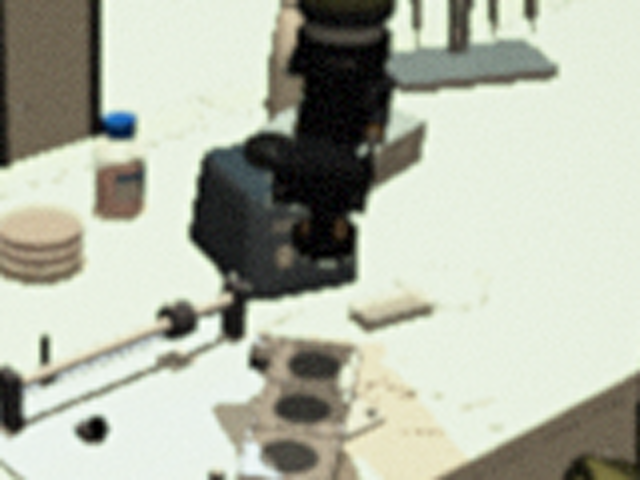

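The tape is in the grip at (325,235), and all bays are empty with only printed discs. I'll carry it to the notebook, check the grip, then lower it.

>>> play_rows([
  [[0.0259, -0.0275, 0, 0, 0, 0, 0.045], [0.0259, -0.0275, 0, 0, 0, 0, 0.045], [0.0259, -0.0275, 0, 0, 0, 0, 0.045], [0.0259, -0.0275, 0, 0, 0, 0, 0.045], [0.0259, -0.0275, 0, 0, 0, 0, 0.045], [0.0259, -0.0275, 0, 0, 0, 0, 0.045], [0.0259, -0.0275, 0, 0, 0, 0, 0.045], [0.0259, -0.0275, 0, 0, 0, 0, 0.045], [0.0259, -0.0275, 0, 0, 0, 0, 0.045], [0.0259, -0.0275, 0, 0, 0, 0, 0.045], [0.0259, -0.0275, 0, 0, 0, 0, 0.045], [0.0259, -0.0275, 0, 0, 0, 0, 0.045]],
])

```text
time_s: 5.75
tool_pos: [0.5573, 0.1903, 0.1456]
tool_rot: [-179.9, 0.2, 37.1]
force: [0.5, -0.8, -0.2]
grip_width: 0.0554
grasp_force: 15.0
```

>>> play_rows([
  [[0.0259, -0.0275, 0, 0, 0, 0, 0.045], [0.0259, -0.0275, 0, 0, 0, 0, 0.045], [0.0259, -0.0275, 0, 0, 0, 0, 0.045], [0, 0, 0.03, 0, 0, 0, 0.045], [0, 0, 0.03, 0, 0, 0, 0.045], [0, 0, 0, 0, 0, 0, 0.045], [0, 0, 0, 0, 0, 0, 0.045]],
])

```text
time_s: 6.45
tool_pos: [0.5698, 0.3013, 0.0863]
tool_rot: [-179.9, 0.2, 37.1]
force: [0.2, 0.4, -0.3]
grip_width: 0.0552
grasp_force: 15.0
```

```bash
python3 -c "
from h import *
go(.573,.303,.0205,37.1)
f,K,V=cam('scene'); u,v=proj([get_obs()['tool_pos']],K,V)[0].astype(int); print(u,v)
save(cv2.resize(f[v-60:v+60,u-80:u+80],(640,480),interpolation=cv2.INTER_CUBIC),'nb.png')
"
```

```text
t 6.5 pos [0.5698 0.3013 0.0863] rot [-179.94    0.2    37.1 ] w 0.0552 gf 15.0 F [ 0.2  0.4 -0.3]
turn z -0.0001  shift(at target yaw) [0.0036 0.0006 0.0658]
180 220
```

View pics/nb.png

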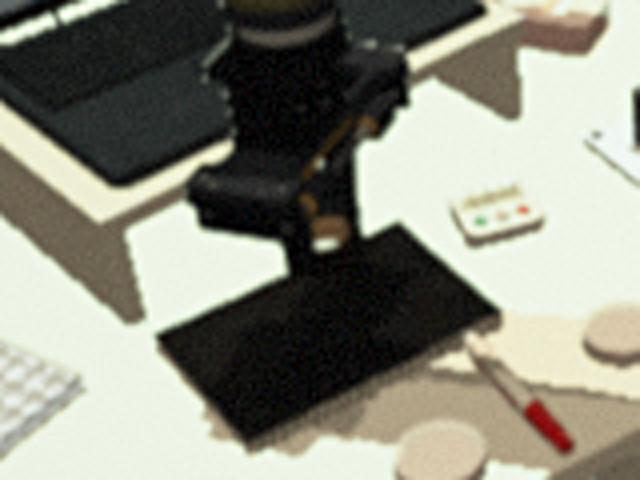

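The tape is above the notebook's middle, and the riser is close behind. I'll turn the gripper so its long side runs parallel to the riser, then lower and release.

>>> play_rows([
  [[0, 0, 0, 0, 0, 0.15, 0.045], [0, 0, 0, 0, 0, 0.15, 0.045], [0, 0, 0, 0, 0, 0.15, 0.045], [0, 0, 0, 0, 0, 0.15, 0.045], [0.0033, -0.0015, 0.025, 0, 0, 0, 0.045], [0, 0, 0.025, 0, 0, 0, 0.045], [0, 0, 0.01, 0, 0, 0, 0.045], [0, 0, 0.005, 0, 0, 0, 0.045], [0, 0, 0, 0, 0, 0, 0.045], [0, 0, 0, 0, 0, 0, 0.045]],
])

```text
time_s: 7.5
tool_pos: [0.5749, 0.3042, 0.0244]
tool_rot: [-179.9, -0.1, 2.7]
force: [-0.6, -0.1, -0.3]
grip_width: 0.0554
grasp_force: 15.0
```

```bash
python3 -c "
from h import *
go(.573,.303,.0205)"
```

```text
t 7.5 pos [0.5749 0.3042 0.0244] rot [-1.7995e+02 -1.1000e-01  2.7100e+00] w 0.0554 gf 15.0 F [-0.6 -0.1 -0.3]
turn z -0.0  shift(at target yaw) [-0.002   0.0011  0.0039]
```

>>> play_rows([
  [[0, 0, 0.0035, 0, 0, 0, 0.045], [0, 0, 0, 0, 0, 0, 0.045], [0, 0, 0, 0, 0, 0, 0.065], [0, 0, 0, 0, 0, 0, 0.075], [0, 0, 0, 0, 0, 0, 0.075], [0, 0, 0, 0, 0, 0, 0.075], [0, 0, -0.02, 0, 0, 0, 0.075], [0, 0, -0.04, 0, 0, 0, 0.075], [0, 0, -0.04, 0, 0, 0, 0.085], [0, 0, 0, 0, 0, 0, 0.085]],
])

```text
time_s: 8.5
tool_pos: [0.5775, 0.3063, 0.1264]
tool_rot: [-179.7, -0.6, 2.7]
force: [-0.3, 1.0, 0.2]
grip_width: 0.0825
grasp_force: 0.0
```

>>> play_rows([
  [[-0.04, 0, 0, 0, 0, 0, 0.085], [-0.04, 0, 0, 0, 0, 0, 0.085], [-0.04, 0, 0, 0, 0, 0, 0.085], [-0.04, 0, 0, 0, 0, 0, 0.085], [0, 0, 0, 0, 0, -0.15, 0.085], [0, 0, 0, 0, 0, -0.15, 0.085], [0, 0, 0, 0, 0, -0.15, 0.085], [0, 0, 0, 0, 0, -0.15, 0.085], [0, 0, 0, 0, 0, 0, 0.085]],
])

```text
time_s: 9.4
tool_pos: [0.414, 0.296, 0.1192]
tool_rot: [180.0, 0.0, 37.1]
force: [0.1, 0.2, 0.3]
grip_width: 0.0853
grasp_force: 0.0
```

```bash
cat >> h.py <<'E'
def blobs(f,K,V,z):
    "brown discs in the top picture: list of centre xy, size"
    g=cv2.resize(f,None,fx=6,fy=6,interpolation=cv2.INTER_CUBIC).astype(float)
E
python3 - <<'E'
from h import *
go(.4089,.3046,.0075,37.1)
f,K,V=cam('top'); save(cv2.resize(f[150:280,90:430],(800,306),interpolation=cv2.INTER_CUBIC),'top1.png')
for nm,z in (("dish_0",.0105),("tape_roll",.031)):
  for q in silhouettes("top",nm)[:4]:
    e=q["extent"]; ys,xs=np.nonzero(q["pixels"])
    print(nm,round(q["p"],2),unproj([[xs.mean(),ys.mean()],[(e[0]+e[2])/2,(e[1]+e[3])/2]],z,K,V)[:,:2].round(4).tolist(),e)
E
```

```text
t 9.4 pos [0.414  0.296  0.1192] rot [1.800e+02 2.000e-02 3.713e+01] w 0.0853 gf 0.0 F [0.1 0.2 0.3]
turn z 0.0005  shift(at target yaw) [ 0.0011 -0.0099  0.1117]
dish_0 0.78 [[0.441, 0.136], [0.4416, 0.1306]] [215.6, 225.3, 234.7, 245.1]
dish_0 0.55 [[0.4014, 0.2963], [0.4043, 0.2925]] [168.5, 242.3, 182.2, 253.3]
tape_roll 0.71 [[0.5712, 0.3005], [0.5654, 0.2941]] [166.9, 188.4, 182.1, 207.3]
```

View pics/top1.png

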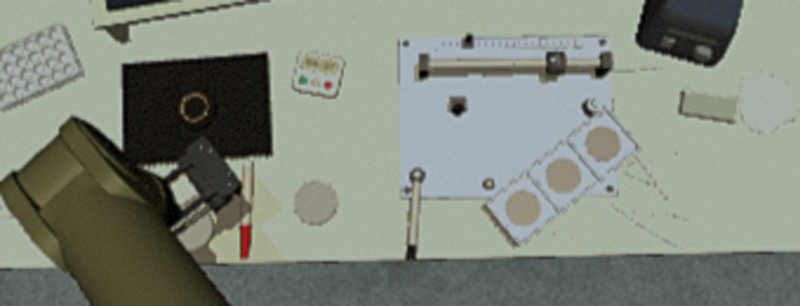

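The tape lies at (195,108), the middle of the notebook, and the near dish still seems to be in its spot under the gripper. I'll grasp it.

>>> play_rows([
  [[0.0011, -0.0099, 0.03, 0, 0, 0, 0.085], [0, 0, 0.03, 0, 0, 0, 0.085], [0, 0, 0.03, 0, 0, 0, 0.085], [0, 0, 0.015, 0, 0, 0, 0.085], [0, 0, 0, 0, 0, 0, 0.085], [0, 0, 0, 0, 0, 0, 0.085]],
])

```text
time_s: 10.15
tool_pos: [0.4096, 0.3052, 0.0152]
tool_rot: [-180.0, -0.0, 37.1]
force: [-0.5, -0.3, 0.5]
grip_width: 0.0851
grasp_force: 0.0
```

Run:
```python
from h import *
go(.4089,.3046,.0075,37.1)
f,K,V=cam('scene'); u,v=proj([get_obs()['tool_pos']],K,V)[0].astype(int)
save(cv2.resize(f[v-50:v+50,u-65:u+65],(520,400),interpolation=cv2.INTER_CUBIC),'d1.png')
```

```text
t 10.2 pos [0.4096 0.3052 0.0152] rot [-1.7999e+02 -4.0000e-02  3.7070e+01] w 0.0851 gf 0.0 F [-0.5 -0.3  0.5]
turn z -0.0006  shift(at target yaw) [-0.0009  0.0001  0.0077]
```

View pics/d1.png

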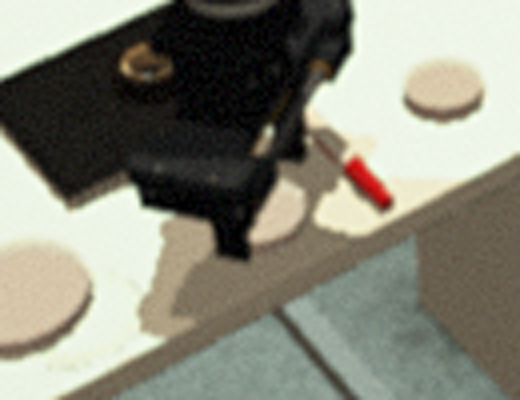

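The dish sits between the fingers at (275,210). I'll lower, grip and lift.

>>> play_rows([
  [[-0.0008, 0, 0.0075, 0, 0, 0, 0.085], [0, 0, 0, 0, 0, 0, 0.085], [0, 0, 0, 0, 0, 0, 0.055], [0, 0, 0, 0, 0, 0, 0.055], [0, 0, 0, 0, 0, 0, 0.055], [0, 0, 0, 0, 0, 0, 0.055], [0, 0, 0, 0, 0, 0, 0.055], [0, 0, -0.02, 0, 0, 0, 0.055], [0, 0, -0.04, 0, 0, 0, 0.055], [0, 0, -0.04, 0, 0, 0, 0.055], [0, 0, -0.02, 0, 0, 0, 0.055], [0, 0, 0, 0, 0, 0, 0.055]],
], force=12)

```text
time_s: 11.4
tool_pos: [0.4105, 0.3056, 0.1303]
tool_rot: [179.9, -0.4, 37.1]
force: [0.3, -0.7, -0.1]
grip_width: 0.0596
grasp_force: 12.0
```

```bash
cat >> h.py <<'E'
def disc(f,K,V,xy,z,r=11):
    "centroid of a brown disc near xy"
    u,v=proj([[*xy,z]],K,V)[0]; x0,y0=int(u)-r,int(v)-r
    p=cv2.resize(f[y0:y0+2*r,x0:x0+2*r],None,fx=6,fy=6,interpolation=cv2.INTER_CUBIC).astype(float)
    q=cv2.GaussianBlur(p[:,:,0]-p[:,:,2],(0,0),3)
    c=q[6*r-20:6*r+20,6*r-20:6*r+20].mean(); b=np.median(np.r_[q[0],q[-1],q[:,0],q[:,-1]])
    n,lab,st,ce=cv2.connectedComponentsWithStats((q>(b+c)/2).astype(np.uint8)); k=lab[6*r,6*r]
    return unproj((ce[k]+.5)/6-.5+[x0,y0],z,K,V)[0,:2].round(4),(st[k,2:4]/6/387.6*1.27).round(4)
E
python3 - <<'E'
from h import *
f,K,V=cam('top')
for b in ((.51,-.261),(.4675,-.205),(.4246,-.148)): print(disc(f,K,V,b,.031))
print(disc(f,K,V,(.4388,.1342),.0105,16))
go(.5098,-.2612,.0385,37.1)
E
```

```text
(array([ 0.5104, -0.2614]), array([0.0486, 0.0481]))
(array([ 0.4675, -0.2048]), array([0.0486, 0.0486]))
(array([ 0.4246, -0.1481]), array([0.0486, 0.0491]))
(array([0.4388, 0.1342]), array([0.0655, 0.0633]))
t 11.4 pos [0.4094 0.3046 0.1283] rot [ 1.7994e+02 -1.7000e-01  3.7090e+01] w 0.0596 gf 12.0 F [ 0.1  0.6 -0.5]
turn z -0.0002  shift(at target yaw) [-0.2612  0.5119  0.0898]
```

Run:
```python
from h import *
f,K,V=cam('scene'); p=np.array(get_obs()['tool_pos']); u,v=proj([p],K,V)[0].astype(int)
a=cv2.resize(f[v-40:v+40,u-50:u+50],(400,320),interpolation=cv2.INTER_CUBIC)
f2,K2,V2=cam('top'); u2,v2=proj([p],K2,V2)[0].astype(int)
b=cv2.resize(f2[v2-25:v2+25,u2-30:u2+30],(384,320),interpolation=cv2.INTER_CUBIC)
save(np.hstack([a,b]),'g1.png')
```

```text
(no output)
```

View pics/g1.png

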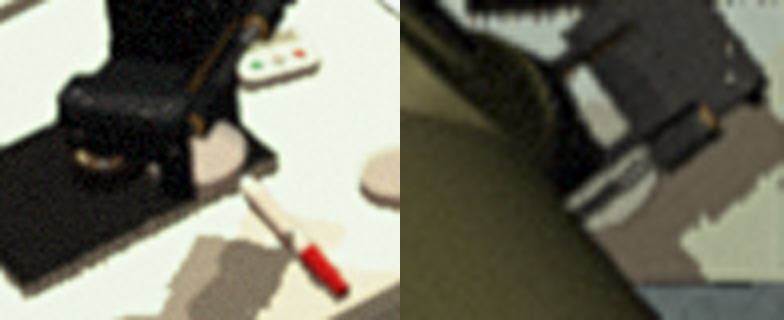

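The dish hangs tilted in the grip (ellipse at (220,155)). It was gripped off-centre, so it had been nudged before I got there. I'll set it back down slowly, release and look again.

>>> play_rows([
  [[0, 0, 0.03, 0, 0, 0, 0.055], [0, 0, 0.03, 0, 0, 0, 0.055], [0, 0, 0.02, 0, 0, 0, 0.055], [0, 0, 0.01, 0, 0, 0, 0.055], [0, 0, 0.01, 0, 0, 0, 0.055], [0, 0, 0.008, 0, 0, 0, 0.055], [0, 0, 0.008, 0, 0, 0, 0.055], [0, 0, 0.003, 0, 0, 0, 0.055], [0, 0, 0, 0, 0, 0, 0.055], [0, 0, 0, 0, 0, 0, 0.055]],
], force=5)

```text
time_s: 12.55
tool_pos: [0.4088, 0.3044, 0.0084]
tool_rot: [180.0, -0.0, 37.1]
force: [0.2, 0.3, -1.1]
grip_width: 0.0598
grasp_force: 5.0
```

>>> play_rows([
  [[0, 0, 0, 0, 0, 0, 0.068], [0, 0, 0, 0, 0, 0, 0.085], [0, 0, 0, 0, 0, 0, 0.085], [0, 0, 0, 0, 0, 0, 0.085], [0, 0, -0.03, 0, 0, 0, 0.085], [0, 0, -0.04, 0, 0, 0, 0.085], [0, 0, -0.04, 0, 0, 0, 0.085], [0.04, 0, 0, 0, 0, 0, 0.085], [0.04, 0, 0, 0, 0, 0, 0.085], [0.04, 0, 0, 0, 0, 0, 0.085], [0.04, 0, 0, 0, 0, 0, 0.085], [0, 0, 0, 0, 0, 0, 0.085]],
])

```text
time_s: 13.75
tool_pos: [0.539, 0.4026, 0.1161]
tool_rot: [-179.9, -0.0, 37.0]
force: [-0.4, 1.1, -0.5]
grip_width: 0.0847
grasp_force: 0.0
```

Run:
```python
from h import *
go(.4089,.3046,.0075,37.1)
f,K,V=cam('scene'); u,v=proj([[.41,.30,.01]],K,V)[0].astype(int)
a=cv2.resize(f[v-40:v+40,u-50:u+50],(400,320),interpolation=cv2.INTER_CUBIC)
f2,K2,V2=cam('top'); u2,v2=proj([[.41,.30,.01]],K2,V2)[0].astype(int)
b=cv2.resize(f2[v2-25:v2+25,u2-30:u2+30],(384,320),interpolation=cv2.INTER_CUBIC)
save(np.hstack([a,b]),'g2.png'); print(u,v,u2,v2)
for n,(F,k,W) in {"scene":(f,K,V),"top":(f2,K2,V2)}.items():
  for q in silhouettes(n,"dish_0")[:3]:
    e=q["extent"]; ys,xs=np.nonzero(q["pixels"])
    print(n,round(q["p"],2),unproj([[xs.mean(),ys.mean()],[(e[0]+e[2])/2,(e[1]+e[3])/2]],.0105,k,W)[:,:2].round(4).tolist(),np.round(e,1))
```

```text
t 13.8 pos [0.539  0.4026 0.1161] rot [-1.7986e+02 -3.0000e-02  3.7020e+01] w 0.0847 gf 0.0 F [-0.4  1.1 -0.5]
turn z -0.0014  shift(at target yaw) [-0.1629 -0.0003  0.1086]
212 271 173 246
scene 0.64 [[0.4067, 0.3083], [0.4084, 0.3054]] [198.7 263.  222.9 283.2]
scene 0.56 [[0.4353, 0.14], [0.431, 0.1386]] [248.2 232.8 265.7 253.9]
top 0.58 [[0.4395, 0.1347], [0.44, 0.1173]] [220.1 226.  238.4 245.2]
```

View pics/g2.png

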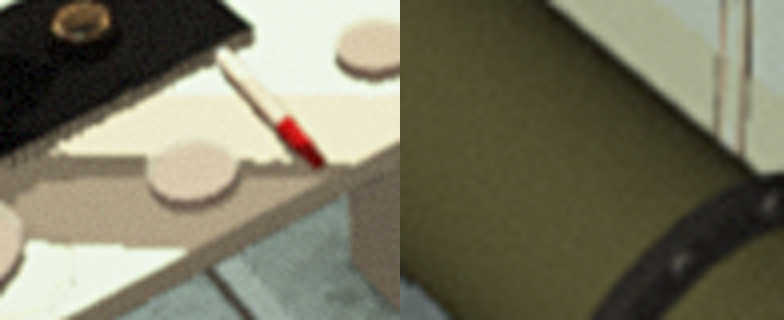

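In the scene view the dish lies flat at (193,172), right where I measured it. The earlier "tilt" was only the finger hiding part of it. I'll regrasp at the same spot and carry it to bay 0.

>>> play_rows([
  [[-0.041, 0, 0, 0, 0, 0, 0.085], [-0.041, 0, 0, 0, 0, 0, 0.085], [-0.041, 0, 0, 0, 0, 0, 0.085], [-0.04, 0, 0, 0, 0, 0, 0.085], [0, 0, 0.03, 0, 0, 0, 0.085], [0, 0, 0.03, 0, 0, 0, 0.085], [0, 0, 0.03, 0, 0, 0, 0.085], [0, 0, 0.0185, 0, 0, 0, 0.085], [0, 0, 0, 0, 0, 0, 0.085], [0, 0, 0, 0, 0, 0, 0.055], [0, 0, 0, 0, 0, 0, 0.055], [0, 0, 0, 0, 0, 0, 0.055]],
], force=12)

```text
time_s: 15.15
tool_pos: [0.407, 0.3028, 0.0109]
tool_rot: [180.0, -0.1, 37.1]
force: [-0.8, 0.4, 0.2]
grip_width: 0.0682
grasp_force: 0.0
```

>>> play_rows([
  [[0, 0, 0, 0, 0, 0, 0.055], [0, 0, 0, 0, 0, 0, 0.055], [0, 0, -0.02, 0, 0, 0, 0.055], [0, 0, -0.04, 0, 0, 0, 0.055], [0, 0, -0.04, 0, 0, 0, 0.055], [0, 0, -0.02, 0, 0, 0, 0.055], [0, 0, 0, 0, 0, 0, 0.055], [0, 0, 0, 0, 0, 0, 0.055]],
])

```text
time_s: 15.95
tool_pos: [0.4061, 0.3021, 0.1293]
tool_rot: [180.0, -0.0, 37.1]
force: [0.5, -0.0, -0.8]
grip_width: 0.0596
grasp_force: 12.0
```

Run:
```python
from h import *
go(.5102,-.2613,.0385,37.1)
f,K,V=cam('top')
for b in ((.51,-.261),(.4675,-.205),(.4246,-.148)): print(disc(f,K,V,b,.031))
print(disc(f,K,V,(.4388,.1342),.0105,16))
```

```text
t 15.9 pos [0.4061 0.3021 0.1293] rot [179.97  -0.    37.09] w 0.0596 gf 12.0 F [ 0.5 -0.  -0.8]
turn z -0.0001  shift(at target yaw) [-0.2568  0.5122  0.0908]
(array([ 0.5104, -0.2614]), array([0.0486, 0.0481]))
(array([ 0.4675, -0.2048]), array([0.0486, 0.0486]))
(array([ 0.4246, -0.1481]), array([0.0486, 0.0491]))
(array([0.4388, 0.1342]), array([0.0655, 0.0639]))
```

>>> play_rows([
  [[-0.0185, 0.0366, 0, 0, 0, 0, 0.055], [-0.0185, 0.0366, 0, 0, 0, 0, 0.055], [-0.0185, 0.0366, 0, 0, 0, 0, 0.055], [-0.0185, 0.0366, 0, 0, 0, 0, 0.055], [-0.0185, 0.0366, 0, 0, 0, 0, 0.055], [-0.0185, 0.0366, 0, 0, 0, 0, 0.055], [-0.0185, 0.0366, 0, 0, 0, 0, 0.055], [-0.0185, 0.0366, 0, 0, 0, 0, 0.055], [-0.0185, 0.0366, 0, 0, 0, 0, 0.055], [-0.0185, 0.0366, 0, 0, 0, 0, 0.055], [-0.0185, 0.0366, 0, 0, 0, 0, 0.055], [-0.0185, 0.0366, 0, 0, 0, 0, 0.055]],
])

```text
time_s: 17.2
tool_pos: [0.4928, -0.1831, 0.1274]
tool_rot: [-179.8, 0.1, 37.1]
force: [0.9, 0.2, 0.6]
grip_width: 0.0594
grasp_force: 12.0
```

>>> play_rows([
  [[-0.0185, 0.0366, 0, 0, 0, 0, 0.055], [-0.0183, 0.0364, 0, 0, 0, 0, 0.055], [0, 0, 0.03, 0, 0, 0, 0.055], [0, 0, 0.02, 0, 0, 0, 0.055], [0, 0, 0, 0, 0, 0, 0.055], [0, 0, 0, 0, 0, 0, 0.055]],
])

```text
time_s: 17.8
tool_pos: [0.5079, -0.2616, 0.0783]
tool_rot: [-179.8, 0.1, 37.1]
force: [0.3, 0.1, 0.5]
grip_width: 0.0591
grasp_force: 12.0
```

Run:
```python
from h import *
go(.5102-.0016,-.2613-.0012,.041,37.1)
f,K,V=cam('scene'); u,v=proj([get_obs()['tool_pos']],K,V)[0].astype(int); 
save(cv2.resize(f[v-40:v+40,u-50:u+50],(600,480),interpolation=cv2.INTER_CUBIC),'b0.png')
```

```text
t 17.8 pos [ 0.5079 -0.2616  0.0783] rot [-1.7985e+02  7.0000e-02  3.7130e+01] w 0.0591 gf 12.0 F [0.3 0.1 0.5]
turn z 0.0006  shift(at target yaw) [0.     0.0012 0.0373]
```

View pics/b0.png

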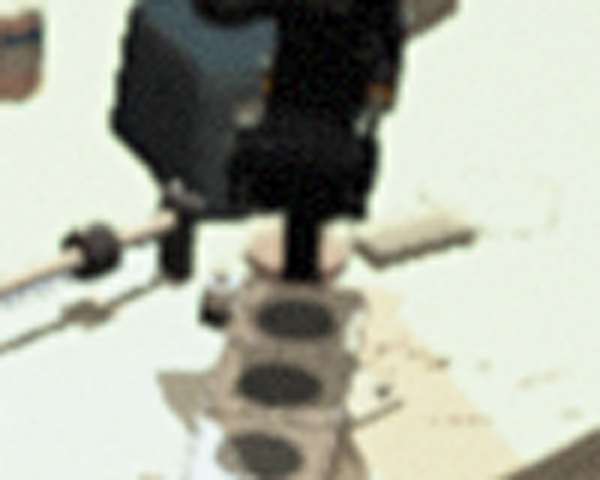

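The dish hangs flat, centred at about x=297 against the finger at 302. That is 3 mm along tool +x, as I assumed. I'll lower it into bay 0.

>>> play_rows([
  [[0, 0.0012, 0.015, 0, 0, 0, 0.055], [0, 0, 0.015, 0, 0, 0, 0.055], [0, 0, 0.0065, 0, 0, 0, 0.055], [0, 0, 0, 0, 0, 0, 0.055], [0, 0, 0, 0, 0, 0, 0.055]],
])

```text
time_s: 18.35
tool_pos: [0.5093, -0.2631, 0.0428]
tool_rot: [-180.0, 0.0, 37.1]
force: [-0.9, 0.7, 0.2]
grip_width: 0.0594
grasp_force: 12.0
```

>>> play_rows([
  [[0, 0, 0, 0, 0, 0, 0.065], [0, 0, 0, 0, 0, 0, 0.074], [0, 0, 0, 0, 0, 0, 0.074], [0, 0, 0, 0, 0, 0, 0.074], [0, 0, -0.01, 0, 0, 0, 0.074], [0, 0, -0.03, 0, 0, 0, 0.074], [0, 0, -0.04, 0, 0, 0, 0.085], [0, 0, -0.02, 0, 0, 0, 0.085], [0, 0, 0, 0, 0, 0, 0.085]],
])

```text
time_s: 19.25
tool_pos: [0.512, -0.2644, 0.148]
tool_rot: [179.6, -0.2, 37.1]
force: [0.0, 0.2, 0.2]
grip_width: 0.0834
grasp_force: 0.0
```

Run:
```python
from h import *
f,K,V=cam('top')
print(disc(f,K,V,(.4388,.1342),.0105,16))
for q in silhouettes('top','dish_0')[:3]:
    e=q["extent"]; ys,xs=np.nonzero(q["pixels"]); print(round(q["p"],2),unproj([[xs.mean(),ys.mean()]],.015,K,V)[:,:2].round(4),np.round(e,1))
go(.4388,.1342,.008,37.1)
```

```text
(array([0.4389, 0.1342]), array([0.0655, 0.0639]))
0.85 [[0.4398 0.1353]] [216.1 228.1 233.1 243.7]
t 19.4 pos [ 0.5096 -0.2633  0.1438] rot [ 1.7993e+02 -2.0000e-02  3.7100e+01] w 0.0844 gf 0.0 F [ 0.3 -0.1 -0.9]
turn z 0.0001  shift(at target yaw) [ 0.1833 -0.3597  0.1358]
```

>>> play_rows([
  [[0.0183, -0.036, 0, 0, 0, 0, 0.085], [0.0183, -0.036, 0, 0, 0, 0, 0.085], [0.0183, -0.036, 0, 0, 0, 0, 0.085], [0.0183, -0.036, 0, 0, 0, 0, 0.085], [0.0183, -0.036, 0, 0, 0, 0, 0.085], [0.0183, -0.036, 0, 0, 0, 0, 0.085], [0.0183, -0.036, 0, 0, 0, 0, 0.085], [0.0183, -0.036, 0, 0, 0, 0, 0.085], [0.0183, -0.036, 0, 0, 0, 0, 0.085], [0.0183, -0.036, 0, 0, 0, 0, 0.085]],
])

```text
time_s: 20.35
tool_pos: [0.4366, 0.1354, 0.1418]
tool_rot: [-180.0, 0.1, 37.1]
force: [1.1, 0.2, 0.3]
grip_width: 0.0847
grasp_force: 0.0
```

>>> play_rows([
  [[0, 0, 0.04, 0, 0, 0, 0.085], [0, 0, 0.04, 0, 0, 0, 0.085], [0, 0, 0.03, 0, 0, 0, 0.085], [0, 0, 0, 0, 0, 0, 0.085], [0, 0, 0, 0, 0, 0, 0.085]],
])

```text
time_s: 20.85
tool_pos: [0.4373, 0.1343, 0.0326]
tool_rot: [-179.9, 0.1, 37.1]
force: [-0.9, -0.6, 0.2]
grip_width: 0.0849
grasp_force: 0.0
```

Run:
```python
from h import *
go(.4388,.1342,.008,37.1)
f,K,V=cam('top')
for b in ((.51,-.261),(.4675,-.205),(.4246,-.148)): print(disc(f,K,V,b,.031))
print('dish bay0 top',disc(f,K,V,(.51,-.261),.046,14))
f,K,V=cam('scene')
for q in silhouettes('scene','dish_0')[:3]:
    e=q["extent"]; ys,xs=np.nonzero(q["pixels"]); print(round(q["p"],2),unproj([[xs.mean(),ys.mean()]],.0105,K,V)[:,:2].round(4),np.round(e,1))
```

```text
t 20.9 pos [0.4373 0.1343 0.0326] rot [-1.7991e+02  1.1000e-01  3.7110e+01] w 0.0849 gf 0.0 F [-0.9 -0.6  0.2]
turn z 0.0002  shift(at target yaw) [0.0011 0.0009 0.0246]
(array([ 0.5168, -0.2616]), array([0.0655, 0.0672]))
(array([ 0.4675, -0.2048]), array([0.0486, 0.0481]))
(array([ 0.4245, -0.1481]), array([0.0486, 0.0491]))
dish bay0 top (array([ 0.5127, -0.2571]), array([0.0633, 0.0606]))
0.65 [[ 0.4665 -0.1991]] [317.4 172.9 348.4 212. ]
0.59 [[ 0.5434 -0.2922]] [328.4 171.9 347.3 186.1]
0.48 [[0.423  0.1346]] [246.9 236.1 265.  252.6]
```

>>> play_rows([
  [[0.0011, 0.0009, 0.015, 0, 0, 0, 0.085], [0, 0, 0.0095, 0, 0, 0, 0.085], [0, 0, 0, 0, 0, 0, 0.085], [0, 0, 0, 0, 0, 0, 0.055], [0, 0, 0, 0, 0, 0, 0.055], [0, 0, 0, 0, 0, 0, 0.055], [0, 0, 0, 0, 0, 0, 0.055], [0, 0, 0, 0, 0, 0, 0.055]],
])

```text
time_s: 21.8
tool_pos: [0.4398, 0.1343, 0.0088]
tool_rot: [180.0, -0.0, 37.1]
force: [-0.3, 0.0, 1.4]
grip_width: 0.0595
grasp_force: 12.0
```

>>> play_rows([
  [[0, 0, -0.02, 0, 0, 0, 0.055], [0, 0, -0.04, 0, 0, 0, 0.055], [0, 0, -0.04, 0, 0, 0, 0.055], [0, 0, -0.02, 0, 0, 0, 0.055], [0, 0, 0, 0, 0, 0, 0.055], [0, 0, 0, 0, 0, 0, 0.055]],
])

```text
time_s: 22.4
tool_pos: [0.4395, 0.134, 0.1283]
tool_rot: [180.0, 0.0, 37.1]
force: [-0.5, -0.4, -0.8]
grip_width: 0.0594
grasp_force: 12.0
```

Run:
```python
from h import *
go(.4246,-.1481,.09,37.1)
f,K,V=cam('top'); save(cv2.resize(ortho(f,K,V,.036,.38,.60,-.32,.0,1800),(576,396)),'bay0.png')
f,K,V=cam('scene'); u,v=proj([[.47,-.20,.03]],K,V)[0].astype(int)
save(np.hstack([cv2.resize(f[v-32:v+32,u-32:u+32],(396,396),interpolation=cv2.INTER_CUBIC),cv2.cvtColor(cv2.imread('pics/bay0.png'),cv2.COLOR_BGR2RGB)[:,:400]]),'bay0b.png')
```

```text
t 22.4 pos [0.4395 0.134  0.1283] rot [179.97   0.    37.09] w 0.0594 gf 12.0 F [-0.5 -0.4 -0.8]
turn z -0.0001  shift(at target yaw) [-0.1821  0.2161  0.0383]
```

View pics/bay0b.png

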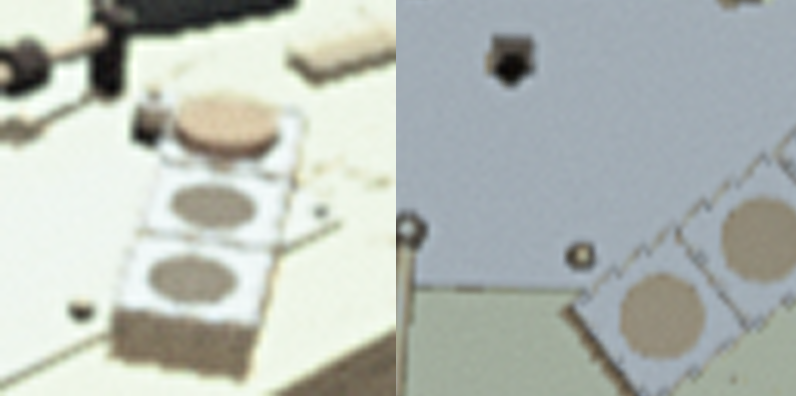

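Bay 0's dish lies in its bay, about 4 mm towards the pin side, so I'll centre it later. The second dish goes to bay 2 now.

>>> play_rows([
  [[-0.0261, 0.0309, 0, 0, 0, 0, 0.055], [-0.0261, 0.0309, 0, 0, 0, 0, 0.055], [-0.0261, 0.0309, 0, 0, 0, 0, 0.055], [-0.0261, 0.0309, 0, 0, 0, 0, 0.055], [-0.0261, 0.0309, 0, 0, 0, 0, 0.055], [-0.0261, 0.0309, 0, 0, 0, 0, 0.055], [-0.0262, 0.0307, 0, 0, 0, 0, 0.055], [0, 0, 0.03, 0, 0, 0, 0.055], [0, 0, 0.02, 0, 0, 0, 0.055], [0, 0, 0, 0, 0, 0, 0.055], [0, 0, 0, 0, 0, 0, 0.055]],
])

```text
time_s: 23.6
tool_pos: [0.4235, -0.1479, 0.0777]
tool_rot: [-179.9, 0.1, 37.1]
force: [0.4, -0.2, -0.3]
grip_width: 0.0595
grasp_force: 12.0
```

Run:
```python
from h import *
go(.4246-.0008,-.1481-.0006,.041,37.1)
f,K,V=cam('scene'); u,v=proj([get_obs()['tool_pos']],K,V)[0].astype(int); 
save(cv2.resize(f[v-40:v+40,u-50:u+50],(600,480),interpolation=cv2.INTER_CUBIC),'b2.png')
```

```text
t 23.6 pos [ 0.4235 -0.1479  0.0777] rot [-1.7987e+02  7.0000e-02  3.7130e+01] w 0.0595 gf 12.0 F [ 0.4 -0.2 -0.3]
turn z 0.0005  shift(at target yaw) [-0.0002  0.0009  0.0367]
```

View pics/b2.png

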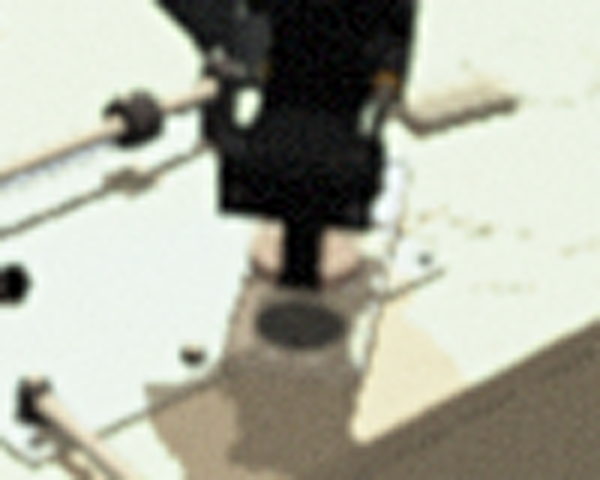

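The dish is centred on the fingers (about 305 against 302). I'll lower it into bay 2 and release.

>>> play_rows([
  [[0, 0.0009, 0.015, 0, 0, 0, 0.055], [0, 0, 0.015, 0, 0, 0, 0.055], [0, 0, 0.0062, 0, 0, 0, 0.055], [0, 0, 0, 0, 0, 0, 0.055], [0, 0, 0, 0, 0, 0, 0.055], [0, 0, 0, 0, 0, 0, 0.065], [0, 0, 0, 0, 0, 0, 0.074], [0, 0, 0, 0, 0, 0, 0.074], [0, 0, 0, 0, 0, 0, 0.074], [0, 0, -0.01, 0, 0, 0, 0.074], [0, 0, -0.04, 0, 0, 0, 0.074], [0, 0, -0.04, 0, 0, 0, 0.074]],
])

```text
time_s: 24.85
tool_pos: [0.4239, -0.1487, 0.1334]
tool_rot: [-179.9, 0.1, 37.1]
force: [0.9, -0.9, 0.1]
grip_width: 0.0737
grasp_force: 0.0
```

>>> play_rows([
  [[0.04, 0, 0, 0, 0, 0, 0.074], [0.04, 0, 0, 0, 0, 0, 0.074], [0.04, 0, 0, 0, 0, 0, 0.074], [0.04, 0, 0, 0, 0, 0, 0.074], [0, 0, 0, 0, 0, 0, 0.074]],
])

```text
time_s: 25.35
tool_pos: [0.5559, -0.0473, 0.1332]
tool_rot: [-180.0, -0.3, 37.5]
force: [-0.7, 0.6, -0.2]
grip_width: 0.074
grasp_force: 0.0
```

```bash
cat > tri.py <<'E'
from h import *
# triangulate top-lid centre of bay dishes: ellipse from both cameras, plus third-dish hunt
def cen(n,xy,z,r):
    f,K,V=cam(n); u,v=proj([[*xy,z]],K,V)[0]; x0,y0=int(u)-r,int(v)-r
    p=cv2.resize(f[y0:y0+2*r,x0:x0+2*r],None,fx=6,fy=6,interpolation=cv2.INTER_CUBIC).astype(float)
    q=cv2.GaussianBlur(p[:,:,0]-p[:,:,2],(0,0),3); c=q[6*r-12:6*r+12,6*r-12:6*r+12].mean(); b=np.percentile(q,15)
    nn,lab,st,ce=cv2.connectedComponentsWithStats((q>(b+c)/2).astype(np.uint8)); k=lab[6*r,6*r]
    return (ce[k]+.5)/6-.5+[x0,y0],st[k,2:4]/6,K,V
def tri(xy,z=.043,r=15):
    out=[]
    A=[];B=[]
    for n in("top","scene"):
        uv,w,K,V=cen(n,xy,z,r); a=unproj(uv,0,K,V)[0]; d=unproj(uv,.1,K,V)[0]-a; d/=np.linalg.norm(d)
        M=np.eye(3)-np.outer(d,d); A.append(M);B.append(M@a); out.append((n,uv.round(1),w.round(1),unproj(uv,z,K,V)[0,:2].round(4)))
    print(out,"3D",np.linalg.solve(sum(A),sum(B)).round(4))
E
python3 - <<'E'
from tri import *
go(0.5,0,.1)
tri((.51,-.261)); tri((.4246,-.1481)); tri((.4675,-.2048),.031,11)
E
```

```text
t 25.4 pos [ 0.5559 -0.0473  0.1332] rot [-179.95   -0.26   37.48] w 0.074 gf 0.0 F [-0.7  0.6 -0.2]
turn z -0.0  shift(at target yaw) [-0.0156 -0.0715  0.0332]
[('top', array([347.8, 206.4]), array([25.2, 24.7]), array([ 0.5221, -0.2665])), ('scene', array([336.1, 178.7]), array([17.2, 12.8]), array([ 0.5083, -0.2525]))] 3D [ 0.5244 -0.2696  0.0287]
[('top', array([307.9, 237. ]), array([24.7, 30. ]), array([ 0.4271, -0.1346])), ('scene', array([328.9, 204.4]), array([26.8, 24.7]), array([ 0.4123, -0.1266]))] 3D [ 0.4264 -0.1378  0.0305]
[('top', array([328.9, 224.2]), array([14.8, 14.8]), array([ 0.4675, -0.2048])), ('scene', array([332. , 195.7]), array([18.2, 13.2]), array([ 0.4537, -0.1811]))] 3D [ 0.4723 -0.2058  0.0106]
```

Both dishes are released. I'll do the collar next: turn to the fixture's axes, close the fingers, and go behind the collar above its bar.

>>> play_rows([
  [[0, 0, 0, 0, 0, 0.1345, 0.0], [0, 0, 0, 0, 0, 0.1345, 0.0], [0, 0, 0, 0, 0, 0.1345, 0.0], [0, 0, 0, 0, 0, 0.1345, 0.0], [0, 0, 0, 0, 0, 0.1345, 0.0], [0.0135, 0.0368, 0, 0, 0, 0, 0.0], [0.0135, 0.0368, 0, 0, 0, 0, 0.0], [0.0135, 0.0368, 0, 0, 0, 0, 0.0], [0.0135, 0.0368, 0, 0, 0, 0, 0.0], [0.0135, 0.0368, 0, 0, 0, 0, 0.0], [0, 0, 0, 0, 0, 0, 0.0], [0, 0, 0, 0, 0, 0, 0.0]],
])

```text
time_s: 26.85
tool_pos: [0.6141, -0.2401, 0.1322]
tool_rot: [-180.0, 0.0, -1.6]
force: [-0.6, -0.4, 0.0]
grip_width: 0.0007
grasp_force: 0.0
```

```bash
cat >> h.py <<'E'
A=np.radians(-1.05); UX=np.array([np.cos(A),np.sin(A)]); UY=np.array([-np.sin(A),np.cos(A)]); PIN=np.array([.5648,-.2532])
def F2W(x,y): return PIN+x*UX+y*UY
def W2F(p): d=np.array(p)[:2]-PIN; return np.array([d@UX,d@UY]).round(4)
E
python3 -c "
from h import *
go(*F2W(.055,.022),.058,-1.05); print(W2F(get_obs()['tool_pos']))"
```

```text
t 26.9 pos [ 0.6141 -0.2401  0.1322] rot [-1.80e+02  5.00e-02 -1.64e+00] w 0.0007 gf 0.0 F [-0.6 -0.4  0. ]
turn z -0.0103  shift(at target yaw) [ 0.0059 -0.008   0.0742]
[0.0491 0.014 ]
```

>>> play_rows([
  [[0, 0, 0, 0, 0, -0.0103, 0.0], [0.0059, -0.008, 0, 0, 0, 0, 0.0], [0, 0, 0.03, 0, 0, 0, 0.0], [0, 0, 0.03, 0, 0, 0, 0.0], [0, 0, 0.014, 0, 0, 0, 0.0], [0, 0, 0, 0, 0, 0, 0.0]],
])

```text
time_s: 27.45
tool_pos: [0.6198, -0.2282, 0.056]
tool_rot: [-179.9, 0.2, -0.7]
force: [0.1, 1.0, -0.1]
grip_width: 0.0002
grasp_force: 0.0
```

>>> play_rows([
  [[0, -0.01, 0, 0, 0, 0, 0.0], [0, -0.012, 0, 0, 0, 0, 0.0], [0, -0.012, 0, 0, 0, 0, 0.0], [0, -0.012, 0, 0, 0, 0, 0.0], [0, -0.012, 0, 0, 0, 0, 0.0], [0, -0.012, 0, 0, 0, 0, 0.0], [0, -0.012, 0, 0, 0, 0, 0.0], [0, -0.012, 0, 0, 0, 0, 0.0], [0, -0.012, 0, 0, 0, 0, 0.0], [0, -0.01, 0, 0, 0, 0, 0.0], [0, 0, 0, 0, 0, 0, 0.0], [0, 0, 0, 0, 0, 0, 0.0]],
])

```text
time_s: 28.65
tool_pos: [0.6225, -0.1135, 0.0579]
tool_rot: [-180.0, 0.1, -0.8]
force: [-0.0, -1.4, 0.2]
grip_width: 0.0005
grasp_force: 0.0
```

```bash
cat >> h.py <<'E'
def colmark():
    "dark columns along collar / mark in the top picture (fixture y)"
    f,K,V=cam("top"); g=f.mean(2).astype(np.float32); s=4000; Y=np.arange(.0,.25,1/s)
    def prof(xs,z):
        acc=0
        for x in xs:
            P=np.array([[*F2W(x,y),z] for y in Y]); uv=proj(P,K,V).astype(np.float32)
            acc=acc+cv2.remap(g,uv[:,0][None],uv[:,1][None],cv2.INTER_CUBIC)[0]
        return acc/len(xs)
    return Y,prof
E
python3 -c "
from h import *
o=get_obs(); print(W2F(o['tool_pos']),o['tool_pos'],o['force'])
for n in('collar','mark'):
  for q in silhouettes('top',n)[:2]:
    e=q['extent']; ys,xs=np.nonzero(q['pixels']); print(n,round(q['p'],2),W2F(unproj([[xs.mean(),ys.mean()]],.055,*cam('top')[1:])[0]),np.round(e,1))
Y,prof=colmark()
c=prof(np.arange(.048,.064,.002),.064); m=prof(np.arange(.090,.098,.002),.055)
print('col',c[400::8].round().astype(int).tolist()); print('mark',m[500:860:8].round().astype(int).tolist())
"
```

```text
[0.0551 0.1407] [ 0.62246177 -0.11349362  0.05790966] [-0.00246238 -1.39373026  0.23779541]
col [66, 66, 64, 61, 60, 60, 60, 59, 58, 56, 54, 54, 52, 50, 49, 48, 47, 45, 42, 39, 35, 31, 31, 25, 16, 12, 13, 16, 16, 13, 10, 11, 15, 20, 22, 22, 20, 21, 27, 36, 42, 47, 50, 52, 51, 49, 49, 49, 48, 43, 35, 28, 27, 28, 25, 24, 24, 24, 37, 64, 68, 56, 54, 51, 47, 38, 34, 41, 41, 39, 40, 73, 119, 136, 133]
mark [51, 50, 48, 46, 46, 42, 37, 37, 34, 29, 25, 23, 23, 20, 16, 11, 6, 2, 3, 8, 7, 7, 9, 9, 10, 12, 7, 1, 9, 22, 27, 28, 26, 27, 27, 25, 28, 30, 26, 24, 25, 27, 27, 25, 26]
```

>>> play_rows([
  [[0, 0.01, 0, 0, 0, 0, 0.0], [0, 0, -0.04, 0, 0, 0, 0.0], [0, 0, -0.04, 0, 0, 0, 0.0], [-0.02, 0.04, 0, 0, 0, 0, 0.0], [-0.02, 0.04, 0, 0, 0, 0, 0.0], [-0.02, 0.04, 0, 0, 0, 0, 0.0], [-0.02, 0.04, 0, 0, 0, 0, 0.0], [-0.02, 0.04, 0, 0, 0, 0, 0.0], [-0.02, 0.04, 0, 0, 0, 0, 0.0], [0, 0, 0, 0, 0, 0, 0.0]],
])

```text
time_s: 29.8
tool_pos: [0.4928, -0.3724, 0.1383]
tool_rot: [179.7, 0.2, -1.6]
force: [-0.8, -0.5, -0.2]
grip_width: 0.0006
grasp_force: 0.0
```

```bash
python3 -c "
from h import *
o=get_obs(); print(W2F(o['tool_pos']),o['tool_pos'],o['force'])
Y,prof=colmark()
c=prof(np.arange(.048,.064,.002),.064); m=prof(np.arange(.090,.098,.002),.055)
print('Y',Y[500:860:8].round(3).tolist()[:3])
print('col',c[500:860:8].round().astype(int).tolist()); print('mark',m[500:860:8].round().astype(int).tolist())
f,K,V=cam('top'); a=ortho(f,K,V,.062,.58,.70,-.20,.02,3600)
f2,K2,V2=cam('scene'); u,v=proj([[.62,-.09,.05]],K2,V2)[0].astype(int)
b=cv2.resize(f2[v-20:v+20,u-37:u+37],(792,428),interpolation=cv2.INTER_CUBIC)[:160] if 0 else cv2.resize(f2[v-15:v+15,u-37:u+37],(792,321),interpolation=cv2.INTER_CUBIC)
save(np.vstack([cv2.resize(a,(792,432))[:270],b]),'cm.png'); 
for n in('collar','mark'):
  for q in silhouettes('top',n)[:2]:
    e=q['extent']; ys,xs=np.nonzero(q['pixels']); print(n,round(q['p'],2),W2F(unproj([[xs.mean(),ys.mean()]],.055,K,V)[0]),np.round(e,1))
"
```

```text
[-0.0698 -0.1205] [ 0.49284163 -0.37242929  0.13830563] [-0.78495252 -0.52977333 -0.15067396]
Y [0.125, 0.127, 0.129]
col [156, 156, 157, 157, 156, 156, 156, 156, 155, 156, 159, 164, 148, 117, 87, 68, 63, 63, 71, 91, 99, 91, 91, 84, 64, 73, 107, 139, 158, 155, 154, 151, 149, 152, 157, 159, 159, 158, 158, 158, 158, 157, 158, 158, 158]
mark [165, 164, 165, 165, 165, 164, 164, 164, 163, 163, 163, 164, 164, 162, 161, 161, 162, 161, 163, 164, 162, 137, 101, 72, 63, 74, 110, 147, 160, 165, 171, 174, 173, 172, 171, 171, 171, 171, 171, 171, 171, 171, 172, 172, 171]
collar 0.7 [-0.1454  0.4737] [191.9 216.8 197.9 260.5]
collar 0.43 [0.0548 0.1634] [287.9 169.5 298.2 181.9]
```

View pics/cm.png

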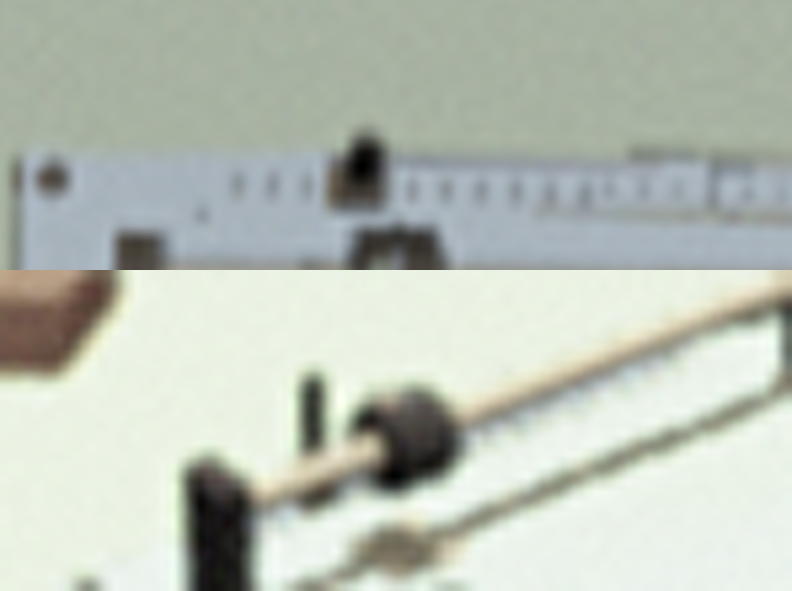

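The collar's white line is at about x=395 and the mark blade tip at about 366 (3600 px/m), so it is about 8 mm short. That matches the profile numbers: collar at fixture y 0.1643, mark at 0.1725. I'll nudge it on to TCP y 0.149.

>>> play_rows([
  [[0, 0, 0, 0, 0, -0.0103, 0.0], [0.0178, -0.0355, 0, 0, 0, 0, 0.0], [0.0178, -0.0355, 0, 0, 0, 0, 0.0], [0.0178, -0.0355, 0, 0, 0, 0, 0.0], [0.0178, -0.0355, 0, 0, 0, 0, 0.0], [0.0178, -0.0355, 0, 0, 0, 0, 0.0], [0.0178, -0.0355, 0, 0, 0, 0, 0.0], [0.018, -0.0355, 0, 0, 0, 0, 0.0], [0, 0, 0, 0, 0, 0, 0.0], [0, 0, 0.03, 0, 0, 0, 0.0], [0, 0, 0, 0, 0, 0, 0.0]],
])

```text
time_s: 31.15
tool_pos: [0.6225, -0.1132, 0.1047]
tool_rot: [-179.9, 0.4, -0.1]
force: [-0.4, 0.5, -0.6]
grip_width: 0.0006
grasp_force: 0.0
```

```bash
python3 -c "
from h import *
go(*F2W(.055,.132),.058,-1.05); print(W2F(get_obs()['tool_pos']))"
```

```text
t 31.1 pos [ 0.6225 -0.1132  0.1047] rot [-1.7994e+02  4.0000e-01 -1.0000e-01] w 0.0006 gf 0.0 F [-0.4  0.5 -0.6]
turn z 0.0165  shift(at target yaw) [-0.0001  0.009   0.0467]
[0.0551 0.141 ]
```

>>> play_rows([
  [[0, 0.009, 0, 0, 0, 0.016, 0.0], [0, 0, 0, 0, 0, 0, 0.0], [0, 0, 0.025, 0, 0, 0, 0.0], [0, 0, 0.021, 0, 0, 0, 0.0], [0, 0, 0, 0, 0, 0, 0.0], [0, -0.004, 0, 0, 0, 0, 0.0], [0, -0.004, 0, 0, 0, 0, 0.0], [0, -0.004, 0, 0, 0, 0, 0.0], [0, 0, 0, 0, 0, 0, 0.0], [0, 0, 0, 0, 0, 0, 0.0]],
])

```text
time_s: 32.15
tool_pos: [0.6258, -0.1114, 0.063]
tool_rot: [180.0, -0.1, -1.1]
force: [0.1, -0.3, -0.7]
grip_width: 0.0006
grasp_force: 0.0
```

```bash
python3 -c "
from h import *
go(*F2W(.055,.149),.058,-1.05); print(W2F(get_obs()['tool_pos']))"
```

```text
t 32.1 pos [ 0.6258 -0.1114  0.063 ] rot [ 1.7998e+02 -6.0000e-02 -1.1400e+00] w 0.0006 gf 0.0 F [ 0.1 -0.3 -0.7]
turn z -0.0016  shift(at target yaw) [-0.0033 -0.0061  0.005 ]
[0.0583 0.1429]
```

>>> play_rows([
  [[-0.0033, 0.008, 0, 0, 0, 0, 0.0], [0, 0, 0.006, 0, 0, 0, 0.0], [0, 0, 0, 0, 0, 0, 0.0], [0, -0.004, 0, 0, 0, 0, 0.0], [0, -0.004, 0, 0, 0, 0, 0.0], [0, -0.0035, 0, 0, 0, 0, 0.0], [0, -0.0025, 0, 0, 0, 0, 0.0], [0, 0, 0, 0, 0, 0, 0.0], [0, 0, 0, 0, 0, 0, 0.0]],
])

```text
time_s: 33.05
tool_pos: [0.6223, -0.105, 0.0565]
tool_rot: [-180.0, -0.0, -1.1]
force: [0.7, -1.2, -0.6]
grip_width: 0.0004
grasp_force: 0.0
```

```bash
python3 -c "
from h import *
go(*F2W(.055,.149),.058,-1.05); print(W2F(get_obs()['tool_pos']))"
```

```text
t 33.0 pos [ 0.6223 -0.105   0.0565] rot [-1.7998e+02 -1.0000e-02 -1.1500e+00] w 0.0004 gf 0.0 F [ 0.7 -1.2 -0.6]
turn z -0.0017  shift(at target yaw) [ 0.0002  0.0002 -0.0015]
[0.0548 0.1492]
```

>>> play_rows([
  [[0, 0.008, 0, 0, 0, 0, 0.0], [0, 0, -0.04, 0, 0, 0, 0.0], [0, 0, -0.04, 0, 0, 0, 0.0], [-0.02, -0.04, 0, 0, 0, 0, 0.0], [-0.02, -0.04, 0, 0, 0, 0, 0.0], [-0.02, -0.04, 0, 0, 0, 0, 0.0], [-0.02, -0.04, 0, 0, 0, 0, 0.0], [0, -0.04, 0, 0, 0, 0, 0.0], [0, 0, 0, 0, 0, 0, 0.0], [0, 0, 0, 0, 0, 0, 0.0]],
])

```text
time_s: 34.05
tool_pos: [0.5463, 0.0887, 0.1366]
tool_rot: [180.0, -0.0, -1.0]
force: [0.3, -0.2, -0.5]
grip_width: 0.0003
grasp_force: 0.0
```

```bash
python3 -c "
from h import *
o=get_obs(); print(W2F(o['tool_pos']),o['tool_pos'],o['tool_rot'])
Y,prof=colmark()
c=prof(np.arange(.048,.064,.002),.062); m=prof(np.arange(.090,.098,.002),.055)
def mid(p,lo,hi):
  i=np.nonzero((p<112)&(Y>lo)&(Y<hi))[0]; return Y[i[0]].round(4),Y[i[-1]].round(4),((Y[i[0]]+Y[i[-1]])/2).round(4)
print('col',mid(c,.13,.21),'mark',mid(m,.15,.2))
f,K,V=cam('top')
a=ortho(f,K,V,.046,.46,.56,-.32,-.21,2000).astype(float); q=cv2.GaussianBlur(a[:,:,0]-a[:,:,2],(0,0),2)
print(q[::12,::12].round().astype(int))
for nm in ('dish_0',):
  for s in silhouettes('top',nm)[:4]:
    e=s['extent']; ys,xs=np.nonzero(s['pixels']); print(round(s['p'],2),unproj([[xs.mean(),ys.mean()]],.044,K,V)[:,:2].round(4),np.round(e,1),len(xs))
"
```

```text
[-0.0248  0.3415] [0.54627088 0.08866262 0.13664571] [ 1.79984836e+02 -3.64852821e-02 -1.04310293e+00]
col (np.float64(0.1568), np.float64(0.1822), np.float64(0.1695)) mark (np.float64(0.1685), np.float64(0.177), np.float64(0.1728))
[[-19 -20 -19 -20  11  -1 -19  -2 -21  -6 -22   7   5   5   4   4   4   4
    4]
 [-18 -19 -20 -20 -13  10  -1  -6  -8   1 -10   8   5   4   5   5   5   5
    4]
 [-19 -20 -19 -19 -18   5   9 -13 -10 -17  -3   5   6   6   4   4   6   4
    5]
 [-19 -20 -20 -20 -21 -11   5   2   3   2   0  -7   3   4   5   4   5   4
    5]
 [-20 -18 -21 -18   4   2  15  16  17  16  14   6   0   6   5   4   6   6
    4]
 [-19 -20 -10  -1  12  14  17  16  15  15  16  16  11   6   5   5   5   4
    5]
 [-18 -11 -13  -2  15  15  15  15  16  16  15  16  13   0   1   6   5   5
    4]
 [ -3 -12 -23  18  16  15  16  16  16  14  15  15  16   2 -10   2   4   4
    4]
 [  1 -12 -22  23  13  14  14  15  16  15  16  15  17   5 -17  -4   7   2
    4]
 [-11  -9 -21  18  17  12  13  15  14  15  15  16  16  -1 -21 -17   5   3
    1]
 [-20 -13 -13  -6  18  14  14  14  15  16  15  16  12 -10 -21 -13  -8   6
    5]
 [-21 -20 -12 -10   9  16  13  14  13  16  16  16  -2 -20 -12   6   5   5
    7]
 [  2 -15 -22  -3   3   9  13  15  13  15  13  -5 -16 -12  12  12   7   4
    3]
 [ 25  22 -11 -18 -12 -19 -19  10   4  -8 -18 -18   3   6  11   6  15   3
    2]
 [ 23  25  16 -21 -16  -7 -19 -23 -21 -21 -19   5  10   5   7   4  11  14
    5]
 [ 25  22  24 -17 -21   0  -6 -20 -20  -5 -14   7   3   3   3   4   4  12
    5]
 [ 24  24  26 -19 -20 -20  -9 -16  -9 -16 -16   6   6  10   5   5   5   6
   17]]
0.77 [[ 0.5139 -0.2608]] [337.3 200.8 355.1 219.1] 289
0.64 [[ 0.427  -0.1492]] [305.  227.  323.1 248. ] 303
```

The collar is at 0.1695 against the mark at 0.1728, so 3 mm remain. Both dishes lie within their bays. One more collar nudge.

>>> play_rows([
  [[0.0136, 0.0342, 0, 0, 0, 0, 0.0], [0.0136, 0.0342, 0, 0, 0, 0, 0.0], [0.0136, 0.0342, 0, 0, 0, 0, 0.0], [0.0136, 0.0342, 0, 0, 0, 0, 0.0], [0.0136, 0.0342, 0, 0, 0, 0, 0.0], [0.0118, 0.0355, 0, 0, 0, 0, 0.0], [0, 0, 0, 0, 0, 0, 0.0], [0, 0, 0.03, 0, 0, 0, 0.0], [0, 0, 0, 0, 0, 0, 0.0], [0, 0, 0, 0, 0, 0, 0.0]],
])

```text
time_s: 35.2
tool_pos: [0.6208, -0.1204, 0.1058]
tool_rot: [-180.0, 0.1, -1.2]
force: [0.1, -0.2, 0.8]
grip_width: 0.0003
grasp_force: 0.0
```

```bash
python3 -c "
from h import *
go(*F2W(.055,.135),.056,-1.05); print(W2F(get_obs()['tool_pos']))"
```

```text
t 35.2 pos [ 0.6208 -0.1204  0.1058] rot [-1.7998e+02  1.2000e-01 -1.2100e+00] w 0.0003 gf 0.0 F [ 0.1 -0.2  0.8]
turn z -0.0028  shift(at target yaw) [ 0.0015 -0.0012  0.0498]
[0.0535 0.1338]
```

>>> play_rows([
  [[0.0015, -0.0012, 0.025, 0, 0, 0, 0.0], [0, 0, 0.025, 0, 0, 0, 0.0], [0, 0, 0, 0, 0, 0, 0.0], [0, -0.004, 0, 0, 0, 0, 0.0], [0, -0.004, 0, 0, 0, 0, 0.0], [0, -0.004, 0, 0, 0, 0, 0.0], [0, -0.003, 0, 0, 0, 0, 0.0], [0, -0.0024, 0, 0, 0, 0, 0.0], [0, 0, 0, 0, 0, 0, 0.0], [0, 0, 0, 0, 0, 0, 0.0]],
])

```text
time_s: 36.2
tool_pos: [0.6235, -0.1013, 0.0564]
tool_rot: [-180.0, 0.0, -1.2]
force: [0.3, 0.2, 0.1]
grip_width: 0.0006
grasp_force: 0.1
```

```bash
python3 -c "
from h import *
go(*F2W(.055,.1525),.056,-1.05); print(W2F(get_obs()['tool_pos']))"
```

```text
t 36.2 pos [ 0.6235 -0.1013  0.0564] rot [-1.7999e+02  1.0000e-02 -1.1700e+00] w 0.0006 gf 0.1 F [0.3 0.2 0.1]
turn z -0.0021  shift(at target yaw) [-0.0009  0.0005  0.0004]
[0.0559 0.153 ]
```

>>> play_rows([
  [[0, 0.008, 0, 0, 0, 0, 0.0], [0, 0, -0.04, 0, 0, 0, 0.0], [0, 0, -0.04, 0, 0, 0, 0.0], [-0.03, -0.035, 0, 0, 0, 0, 0.0], [-0.03, -0.035, 0, 0, 0, 0, 0.0], [-0.03, -0.035, 0, 0, 0, 0, 0.0], [-0.02, -0.035, 0, 0, 0, 0, 0.0], [0, -0.035, 0, 0, 0, 0, 0.0], [0, 0, 0, 0, 0, 0, 0.0], [0, 0, 0, 0, 0, 0, 0.0]],
])

```text
time_s: 37.2
tool_pos: [0.5169, 0.068, 0.1364]
tool_rot: [180.0, 0.0, -1.1]
force: [0.1, 0.0, 0.3]
grip_width: 0.0004
grasp_force: 0.0
```

```bash
cat >> h.py <<'E'
def cm():
    Y,prof=colmark(); c=prof(np.arange(.048,.064,.002),.062); m=prof(np.arange(.090,.098,.002),.055)
    def mid(p,lo,hi):
        i=np.nonzero((p<112)&(Y>lo)&(Y<hi))[0]; return [float(round(v,4)) for v in (Y[i[0]],Y[i[-1]],(Y[i[0]]+Y[i[-1]])/2)]
    k=(Y>.165)&(Y<.18); print('col',mid(c,.13,.21),'line',Y[k][c[k].argmax()],'mark',mid(m,.15,.2))
def dishes(z=.044):
    f,K,V=cam('top')
    for s in silhouettes('top','dish_0')[:4]:
        ys,xs=np.nonzero(s['pixels']); p=unproj([[xs.mean(),ys.mean()]],z,K,V)[0,:2]; print('dish',round(s['p'],2),p.round(4),'fix',W2F(p),len(xs))
E
python3 -c "
from h import *
cm(); dishes()
a=np.radians(37.1); p=PIN+np.array([[np.cos(a),-np.sin(a)],[np.sin(a),np.cos(a)]])@[-.108,.15]; print(p,np.hypot(*p)); go(*p,.137,37.1)"
```

```text
col [0.1605, 0.1852, 0.1729] line 0.17775 mark [0.1685, 0.177, 0.1728]
dish 0.68 [ 0.4263 -0.149 ] fix [-0.1404  0.1017] 296
dish 0.57 [ 0.5135 -0.2596] fix [-0.0512 -0.0073] 305
[ 0.38817974 -0.19870887] 0.43608339222463416
t 37.4 pos [0.5172 0.066  0.1361] rot [ 1.7997e+02  3.0000e-02 -1.3100e+00] w 0.0004 gf 0.0 F [-0.3  0.   0.4]
turn z -0.6704  shift(at target yaw) [-0.2626  0.1333 -0.0009]
```

The collar is level with the mark (0.1729 against 0.1728). Next I'll move to the tray's front face for the push.

>>> play_rows([
  [[0, 0, 0, 0, 0, -0.134, 0.0], [0, 0, 0, 0, 0, -0.134, 0.0], [0, 0, 0, 0, 0, -0.134, 0.0], [0, 0, 0, 0, 0, -0.134, 0.0], [0, 0, 0, 0, 0, -0.134, 0.0], [-0.0375, 0.019, 0, 0, 0, 0, 0.0], [-0.0375, 0.019, 0, 0, 0, 0, 0.0], [-0.0375, 0.019, 0, 0, 0, 0, 0.0], [-0.0375, 0.019, 0, 0, 0, 0, 0.0], [-0.0375, 0.019, 0, 0, 0, 0, 0.0], [-0.0375, 0.019, 0, 0, 0, 0, 0.0], [-0.0375, 0.019, 0, 0, 0, 0, 0.0]],
])

```text
time_s: 38.55
tool_pos: [0.3869, -0.1996, 0.1365]
tool_rot: [180.0, -0.0, 37.1]
force: [-0.0, -0.1, -1.3]
grip_width: 0.0006
grasp_force: 0.0
```

>>> play_rows([
  [[0, 0, 0, 0, 0, 0, 0.0], [0, 0, 0.03, 0, 0, 0, 0.0], [0, 0, 0.03, 0, 0, 0, 0.0], [0, 0, 0, 0, 0, 0, 0.0], [0, 0, 0, 0, 0, 0, 0.0]],
])

```text
time_s: 39.05
tool_pos: [0.3882, -0.1971, 0.0765]
tool_rot: [-179.9, 0.0, 37.2]
force: [-0.3, 1.1, 0.2]
grip_width: 0.0005
grasp_force: 0.0
```

```bash
cat >> h.py <<'E'
def T2W(x,y,deg):
    a=np.radians(deg); return PIN+np.array([[np.cos(a),-np.sin(a)],[np.sin(a),np.cos(a)]])@[x,y]
E
python3 -c "
from h import *
go(*T2W(-.108,.15,37.1),.022,37.1)"
```

```text
t 39.0 pos [ 0.3882 -0.1971  0.0765] rot [-1.7994e+02  2.0000e-02  3.7170e+01] w 0.0005 gf 0.0 F [-0.3  1.1  0.2]
turn z 0.0013  shift(at target yaw) [-0.001   0.0013  0.0545]
```

>>> play_rows([
  [[-0.001, 0.0013, 0.02, 0, 0, 0, 0.0], [0, 0, 0.02, 0, 0, 0, 0.0], [0, 0, 0.0145, 0, 0, 0, 0.0], [0, 0, 0, 0, 0, 0, 0.0], [0.005, 0, 0, 0, 0, 0, 0.0], [0.004, 0, 0, 0, 0, 0, 0.0], [0, 0, 0, 0, 0, 0, 0.0]],
])

```text
time_s: 39.75
tool_pos: [0.3973, -0.193, 0.0232]
tool_rot: [179.9, -0.1, 37.3]
force: [0.1, 0.1, -0.4]
grip_width: 0.0003
grasp_force: 0.0
```

>>> play_rows([
  [[0.0052, -0.0049, 0, 0, 0, 0.0333, 0.0], [0.0052, -0.0049, 0, 0, 0, 0.0333, 0.0], [0.0052, -0.0049, 0, 0, 0, 0.0333, 0.0], [0.0053, -0.0049, 0, 0, 0, 0.0333, 0.0], [0.0053, -0.0049, 0, 0, 0, 0.0333, 0.0], [0.0053, -0.0049, 0, 0, 0, 0.0333, 0.0], [0.0054, -0.0049, 0, 0, 0, 0.0333, 0.0], [0.0054, -0.0049, 0, 0, 0, 0.0333, 0.0], [0, 0, 0, 0, 0, 0, 0.0]],
])

```text
time_s: 40.65
tool_pos: [0.4128, -0.1375, 0.0225]
tool_rot: [180.0, -0.0, 22.0]
force: [-0.1, -1.0, 1.0]
grip_width: 0.0003
grasp_force: 0.0
```

```bash
python3 -c "
from h import *
o=get_obs(); th=o['tool_rot'][2]; a=np.radians(-th); d=np.array(o['tool_pos'][:2])-PIN; print('in tool-aligned tray frame',[d[0]*np.cos(a)-d[1]*np.sin(a),d[0]*np.sin(a)+d[1]*np.cos(a)],th)
go(*T2W(-.0955,.165,th),.022); dishes()"
```

```text
in tool-aligned tray frame [np.float64(-0.09750356399765636), np.float64(0.1642706180615865)] 22.037058688806315
t 40.6 pos [ 0.4128 -0.1375  0.0225] rot [ 1.7996e+02 -5.0000e-02  2.2040e+01] w 0.0003 gf 0.0 F [-0.1 -1.   1. ]
turn z -0.0  shift(at target yaw) [ 0.002  -0.0007  0.0005]
dish 0.79 [ 0.5192 -0.2459] fix [-0.0457  0.0065] 216
```

>>> play_rows([
  [[0.0058, -0.0049, 0, 0, 0, 0.0333, 0.0], [0.0058, -0.0049, 0, 0, 0, 0.0333, 0.0], [0.0058, -0.0049, 0, 0, 0, 0.0333, 0.0], [0.0059, -0.0049, 0, 0, 0, 0.0333, 0.0], [0.0059, -0.0049, 0, 0, 0, 0.0333, 0.0], [0.006, -0.0049, 0, 0, 0, 0.0333, 0.0], [0.006, -0.0049, 0, 0, 0, 0.0333, 0.0], [0.0062, -0.0049, 0, 0, 0, 0.0333, 0.0], [0.0062, -0.0046, 0, 0, 0, 0.0333, 0.0], [0, 0, 0, 0, 0, 0, 0.0], [0, 0, 0, 0, 0, 0, 0.0]],
])

```text
time_s: 41.85
tool_pos: [0.453, -0.083, 0.0219]
tool_rot: [180.0, -0.0, 4.8]
force: [0.7, -0.0, 0.1]
grip_width: 0.0005
grasp_force: 0.0
```

```bash
python3 -c "
from h import *
o=get_obs(); print(W2F(o['tool_pos']))
go(*F2W(-.0955,.187),.022,-1.05); dishes()"
```

```text
[-0.1149  0.1681]
t 41.9 pos [ 0.453  -0.083   0.0219] rot [179.99  -0.     4.84] w 0.0005 gf 0.0 F [ 0.7 -0.   0.1]
turn z 0.1028  shift(at target yaw) [ 0.0194 -0.0189 -0.0001]
dish 0.54 [ 0.5175 -0.233 ] fix [-0.0477  0.0194] 314
```

>>> play_rows([
  [[0.0064, -0.006, 0, 0, 0, 0.0343, 0.0], [0.0064, -0.006, 0, 0, 0, 0.0343, 0.0], [0.0064, -0.006, 0, 0, 0, 0.0343, 0.0], [0, 0, 0, 0, 0, 0, 0.0], [0, 0, 0, 0, 0, 0, 0.0]],
])

```text
time_s: 42.45
tool_pos: [0.4711, -0.0641, 0.0218]
tool_rot: [180.0, -0.0, -1.1]
force: [-0.4, 0.4, 0.4]
grip_width: 0.0006
grasp_force: 0.0
```

```bash
python3 -c "
from h import *
o=get_obs(); print(W2F(o['tool_pos']))
go(*F2W(-.0955,.187),.022,-1.05); dishes()"
```

```text
[-0.0971  0.1874]
t 42.5 pos [ 0.4711 -0.0641  0.0218] rot [ 1.7999e+02 -1.0000e-02 -1.0600e+00] w 0.0006 gf 0.0 F [-0.4  0.4  0.4]
turn z -0.0002  shift(at target yaw) [ 0.0016  0.0004 -0.0002]
dish 0.67 [ 0.521  -0.2279] fix [-0.0442  0.0245] 305
dish 0.18 [ 0.5153 -0.2074] fix [-0.0503  0.0448] 441
```

>>> play_rows([
  [[0.002, 0, 0, 0, 0, 0, 0.0], [0.002, 0, 0, 0, 0, 0, 0.0], [0, 0, 0, 0, 0, 0, 0.0], [0, 0, 0, 0, 0, 0, 0.0]],
])

```text
time_s: 42.95
tool_pos: [0.4714, -0.0642, 0.0212]
tool_rot: [180.0, 0.5, -1.1]
force: [-8.4, -0.3, 6.9]
grip_width: 0.0006
grasp_force: 4.5
```

>>> play_rows([
  [[0.002, 0, 0, 0, 0, 0, 0.0], [0, 0, 0, 0, 0, 0, 0.0], [0, 0, 0, 0, 0, 0, 0.0]],
])

```text
time_s: 43.25
tool_pos: [0.4715, -0.0641, 0.0208]
tool_rot: [180.0, 0.7, -1.1]
force: [-13.1, -0.3, 10.6]
grip_width: 0.0003
grasp_force: 6.6
```

>>> play_rows([
  [[0.002, 0, 0, 0, 0, 0, 0.0], [0, 0, 0, 0, 0, 0, 0.0], [0, 0, 0, 0, 0, 0, 0.0]],
])

```text
time_s: 43.55
tool_pos: [0.4715, -0.0641, 0.0205]
tool_rot: [180.0, 0.9, -1.1]
force: [-16.6, 0.2, 14.6]
grip_width: 0.0004
grasp_force: 8.8
```

The tray is firmly on its stop: the TCP stays at fixture x -0.097 as the force rises to 16 N. Now I'll back off and plan the keeper arc.

>>> play_rows([
  [[-0.008, 0, 0, 0, 0, 0, 0.0], [-0.015, 0, 0, 0, 0, 0, 0.0], [-0.01, 0, 0, 0, 0, 0, 0.0], [0, 0, -0.04, 0, 0, 0, 0.0], [0, 0, -0.03, 0, 0, 0, 0.0], [0, 0, 0, 0, 0, 0, 0.0], [0, 0, 0, 0, 0, 0, 0.0]],
])

```text
time_s: 44.25
tool_pos: [0.4469, -0.0635, 0.0925]
tool_rot: [180.0, -0.1, -1.1]
force: [-0.1, 0.2, 0.0]
grip_width: 0.0002
grasp_force: 0.0
```

```bash
python3 -c "
from h import *
f,K,V=cam('top')
for s in silhouettes('top','keeper')[:2]:
    ys,xs=np.nonzero(s['pixels']); w=unproj(np.c_[xs,ys],.022,K,V)[:,:2]; F=np.array([W2F(p) for p in w]); d=F-[-.096,.246]; d=d[np.hypot(*d.T)>.03]; print(round(s['p'],2),'phi',np.median(np.arctan2(-d[:,0],-d[:,1])),len(d))
dishes()
prev=None
for phi,rho in zip(np.linspace(1.64,0,12),np.linspace(.045,.10,12)):
    u=np.array([-np.sin(phi),-np.cos(phi)]); n=np.array([np.cos(phi),-np.sin(phi)])
    c=np.array([-.096,.246])+rho*u-n*(.0095*abs(n[0])+.015*abs(n[1])+.006); w=F2W(*c)
    print(round(phi,2),c.round(4),'r',np.hypot(*w).round(3),'step tool',None if prev is None else ((c-prev)*[1,-1]).round(4)); prev=c
print(W2F(get_obs()['tool_pos'])); go(*F2W(-.141,.285),.10,-1.05); print(get_obs()['qpos'])
"
```

```text
0.71 phi -0.22048227730163997 284
0.51 phi 1.6403662307225946 80
dish 0.82 [ 0.5203 -0.227 ] fix [-0.045   0.0254] 279
dish 0.37 [ 0.5173 -0.2161] fix [-0.0481  0.0362] 344
1.64 [-0.1394  0.2707] r 0.431 step tool None
1.49 [-0.1476  0.2637] r 0.422 step tool [-0.0082  0.007 ]
1.34 [-0.1547  0.2557] r 0.415 step tool [-0.0072  0.008 ]
1.19 [-0.1604  0.2456] r 0.409 step tool [-0.0057  0.01  ]
1.04 [-0.1641  0.2338] r 0.405 step tool [-0.0037  0.0118]
0.89 [-0.1654  0.2206] r 0.405 step tool [-0.0013  0.0132]
0.75 [-0.1639  0.2066] r 0.407 step tool [0.0015 0.014 ]
0.6 [-0.1594  0.1923] r 0.413 step tool [0.0045 0.0143]
0.45 [-0.1517  0.1785] r 0.423 step tool [0.0076 0.0139]
0.3 [-0.1411  0.1657] r 0.435 step tool [0.0107 0.0128]
0.15 [-0.1275  0.1547] r 0.451 step tool [0.0135 0.011 ]
0.0 [-0.1115  0.146 ] r 0.468 step tool [0.016  0.0087]
[-0.123   0.1878]
t 44.5 pos [ 0.4453 -0.0632  0.0906] rot [-1.7998e+02  1.3000e-01 -1.1100e+00] w 0.0006 gf 0.0 F [-0.3  0.4 -0.3]
turn z -0.001  shift(at target yaw) [-0.018  -0.0972 -0.0094]
[ 19.32148957   1.2872722  -14.7116409  118.92493014   0.36575378
  59.96514507 -86.67847089]
```

>>> play_rows([
  [[-0.006, -0.0324, -0.01, 0, 0, 0, 0.0], [-0.005, -0.0324, 0, 0, 0, 0, 0.0], [-0.003, -0.0324, 0, 0, 0, 0, 0.0], [0, 0, 0, 0, 0, 0, 0.0], [0, 0, 0, 0, 0, 0, 0.0]],
])

```text
time_s: 44.95
tool_pos: [0.4336, 0.0345, 0.1011]
tool_rot: [180.0, 0.1, -1.0]
force: [-0.4, -0.5, -0.2]
grip_width: 0.0006
grasp_force: 0.0
```

```bash
python3 -c "
from h import *
prev=None
for phi,rho in zip(np.linspace(1.64,0,12),[.04,.04,.04,.04,.04,.042,.045,.055,.065,.08,.09,.10]):
    u=np.array([-np.sin(phi),-np.cos(phi)]); n=np.array([np.cos(phi),-np.sin(phi)])
    c=np.array([-.096,.246])+rho*u-n*(.0095*abs(n[0])+.015*abs(n[1])+.006); w=F2W(*c)
    print(round(phi,2),c.round(4),'r',np.hypot(*w).round(3),'step tool',None if prev is None else ((c-prev)*[1,-1]).round(4)); prev=c
print(W2F(get_obs()['tool_pos'])); go(*F2W(-.135,.281),.021,-1.05)
"
```

```text
1.64 [-0.1344  0.2703] r 0.436 step tool None
1.49 [-0.1376  0.2644] r 0.432 step tool [-0.0032  0.0059]
1.34 [-0.1401  0.2591] r 0.43 step tool [-0.0025  0.0054]
1.19 [-0.1418  0.253 ] r 0.428 step tool [-0.0017  0.0061]
1.04 [-0.1425  0.2464] r 0.427 step tool [-0.0007  0.0066]
0.89 [-0.1436  0.2382] r 0.426 step tool [-0.001   0.0082]
0.75 [-0.1435  0.2286] r 0.426 step tool [0.     0.0095]
0.6 [-0.1453  0.213 ] r 0.425 step tool [-0.0018  0.0156]
0.45 [-0.1431  0.1965] r 0.429 step tool [0.0022 0.0165]
0.3 [-0.1381  0.1753] r 0.436 step tool [0.005  0.0212]
0.15 [-0.1268  0.1596] r 0.45 step tool [0.0113 0.0156]
0.0 [-0.1115  0.146 ] r 0.468 step tool [0.0153 0.0136]
[-0.1364  0.2852]
t 45.0 pos [0.4336 0.0345 0.1011] rot [ 1.7997e+02  8.0000e-02 -1.0000e+00] w 0.0006 gf 0.0 F [-0.4 -0.5 -0.2]
turn z 0.0009  shift(at target yaw) [0.0014 0.0042 0.0801]
```

>>> play_rows([
  [[0.0015, 0, 0.03, 0, 0, 0, 0.0], [0, 0, 0.03, 0, 0, 0, 0.0], [0, 0, 0.02, 0, 0, 0, 0.0], [0, 0, 0, 0, 0, 0, 0.0], [0, 0.0075, 0, 0, 0, 0, 0.0], [0, 0.0075, 0, 0, 0, 0, 0.0], [-0.0032, 0.0059, 0, 0, 0, 0, 0.0], [-0.0025, 0.0054, 0, 0, 0, 0, 0.0], [-0.0017, 0.006, 0, 0, 0, 0, 0.0], [0, 0, 0, 0, 0, 0, 0.0]],
])

```text
time_s: 45.95
tool_pos: [0.4274, 0.001, 0.0222]
tool_rot: [180.0, -0.0, -1.2]
force: [0.5, -0.0, 1.3]
grip_width: 0.0006
grasp_force: 0.1
```

```bash
cat >> h.py <<'E'
def keep():
    f,K,V=cam('top')
    for s in silhouettes('top','keeper')[:3]:
        ys,xs=np.nonzero(s['pixels']); w=unproj(np.c_[xs,ys],.024,K,V)[:,:2]; F=np.array([W2F(p) for p in w]); d=F-[-.096,.246]; d=d[np.hypot(*d.T)>.03]
        if len(d): print('keeper',round(s['p'],2),'phi',np.median(np.arctan2(-d[:,0],-d[:,1])).round(3),len(d),np.hypot(*d.T).max().round(3))
E
python3 -c "
from h import *
print(W2F(get_obs()['tool_pos'])); go(*F2W(-.1418,.253),.021,-1.05); keep()
"
```

```text
[-0.142   0.2516]
t 46.0 pos [0.4274 0.001  0.0222] rot [ 1.7996e+02 -1.0000e-02 -1.1800e+00] w 0.0006 gf 0.1 F [ 0.5 -0.   1.3]
turn z -0.0022  shift(at target yaw) [ 0.0002 -0.0014  0.0012]
```

>>> play_rows([
  [[-0.0007, 0.0053, 0.001, 0, 0, 0, 0.0], [-0.001, 0.0082, 0, 0, 0, 0, 0.0], [0, 0.0095, 0, 0, 0, 0, 0.0], [-0.0009, 0.0078, 0, 0, 0, 0, 0.0], [-0.0009, 0.0078, 0, 0, 0, 0, 0.0], [0.0011, 0.0083, 0, 0, 0, 0, 0.0], [0.0011, 0.0083, 0, 0, 0, 0, 0.0], [0.0025, 0.0106, 0, 0, 0, 0, 0.0], [0.0025, 0.0106, 0, 0, 0, 0, 0.0], [0, 0, 0, 0, 0, 0, 0.0], [0, 0, 0, 0, 0, 0, 0.0]],
])

```text
time_s: 47.15
tool_pos: [0.4301, -0.0749, 0.0208]
tool_rot: [180.0, -0.0, -1.2]
force: [-0.2, 0.7, 0.6]
grip_width: 0.0006
grasp_force: 0.0
```

```bash
python3 -c "
from h import *
print(W2F(get_obs()['tool_pos'])); go(*F2W(-.1381,.1753),.021,-1.05); keep()
f,K,V=cam('scene')
for s in silhouettes('scene','keeper')[:3]:
    ys,xs=np.nonzero(s['pixels']); w=unproj(np.c_[xs,ys],.024,K,V)[:,:2]; F=np.array([W2F(p) for p in w]); d=F-[-.096,.246]; d=d[np.hypot(*d.T)>.03]
    if len(d): print('keeper sc',round(s['p'],2),'phi',np.median(np.arctan2(-d[:,0],-d[:,1])).round(3),len(d),np.hypot(*d.T).max().round(3))
"
```

```text
[-0.138   0.1758]
t 47.1 pos [ 0.4301 -0.0749  0.0208] rot [ 1.7999e+02 -1.0000e-02 -1.1600e+00] w 0.0006 gf 0.0 F [-0.2  0.7  0.6]
turn z -0.0019  shift(at target yaw) [-0.0001  0.0005 -0.0002]
keeper 0.51 phi -2.334 321 0.238
keeper sc 0.2 phi -1.076 1 0.091
keeper sc 0.17 phi -1.043 1830 0.258
```

>>> play_rows([
  [[0.0057, 0.0078, 0, 0, 0, 0, 0.0], [0.0057, 0.0078, 0, 0, 0, 0, 0.0], [0.0051, 0.0045, 0, 0, 0, 0, 0.0], [0.0051, 0.0045, 0, 0, 0, 0, 0.0], [0.0051, 0.0045, 0, 0, 0, 0, 0.0], [0, 0, 0, 0, 0, 0, 0.0], [0, 0, 0, 0, 0, 0, 0.0]],
])

```text
time_s: 48.05
tool_pos: [0.455, -0.1044, 0.0204]
tool_rot: [-180.0, 0.1, -1.1]
force: [-4.2, 0.7, 0.5]
grip_width: 0.0008
grasp_force: 2.0
```

>>> play_rows([
  [[0.002, 0, 0, 0, 0, 0, 0.0], [0, 0, 0, 0, 0, 0, 0.0], [0, 0, 0, 0, 0, 0, 0.0]],
])

```text
time_s: 48.35
tool_pos: [0.4553, -0.1044, 0.0202]
tool_rot: [180.0, 0.3, -1.1]
force: [-8.2, 0.9, 3.1]
grip_width: 0.0004
grasp_force: 4.1
```

>>> play_rows([
  [[0.002, 0, 0, 0, 0, 0, 0.0], [0, 0, 0, 0, 0, 0, 0.0], [0, 0, 0, 0, 0, 0, 0.0]],
])

```text
time_s: 48.65
tool_pos: [0.4555, -0.1044, 0.0201]
tool_rot: [180.0, 0.5, -1.1]
force: [-11.3, 0.9, 7.5]
grip_width: 0.0003
grasp_force: 6.2
```

```bash
python3 -c "
from h import *
print(W2F(get_obs()['tool_pos'])); go(*F2W(-.1115,.146),.021,-1.05)"
```

```text
[-0.112   0.1468]
t 48.6 pos [ 0.4555 -0.1044  0.0201] rot [180.     0.53  -1.13] w 0.0003 gf 6.2 F [-11.3   0.9   7.5]
turn z -0.0014  shift(at target yaw) [ 0.0005  0.0008 -0.0009]
```

The bar is against its hard stop: the TCP holds at -0.112, which is what the shut bar gives, while the force rises to 11 N. I'll retreat and check everything.

>>> play_rows([
  [[-0.006, 0, 0, 0, 0, 0, 0.0], [-0.015, 0, 0, 0, 0, 0, 0.0], [-0.005, 0, -0.02, 0, 0, 0, 0.0], [0, 0, -0.04, 0, 0, 0, 0.0], [0, 0, -0.04, 0, 0, 0, 0.0], [0, 0, -0.03, 0, 0, 0, 0.0], [0.01, -0.04, 0, 0, 0, 0, 0.0], [0.01, -0.04, 0, 0, 0, 0, 0.0], [0.01, -0.04, 0, 0, 0, 0, 0.0], [0.01, -0.04, 0, 0, 0, 0, 0.0], [0.01, -0.04, 0, 0, 0, 0, 0.0], [0, 0, 0, 0, 0, 0, 0.0]],
])

```text
time_s: 49.85
tool_pos: [0.4898, 0.1025, 0.152]
tool_rot: [-179.7, -0.3, -0.6]
force: [-0.3, -0.6, 0.6]
grip_width: 0.0005
grasp_force: 0.0
```

```bash
python3 -c "
from h import *
print(get_obs()['tool_pos'],get_obs()['time_s'])
keep(); dishes(); cm()
f,K,V=cam('top')
for n,z in (('tape_roll',.031),('count_timer',.015),('marker_pen',.016),('slip_box',.015),('large_dish',.015)):
  for q in silhouettes('top',n)[:1]:
    ys,xs=np.nonzero(q['pixels']); print(n,round(q['p'],2),unproj([[xs.mean(),ys.mean()]],z,K,V)[0,:2].round(4))
a=ortho(f,K,V,.036,.44,.68,-.30,.03,1500); a=cv2.resize(a,(495,360))
f2,K2,V2=cam('scene'); u,v=proj([[.52,-.13,.03]],K2,V2)[0].astype(int)
b=cv2.resize(f2[v-50:v+50,u-42:u+42],(302,360),interpolation=cv2.INTER_CUBIC)
c=cv2.resize(f[165:255,100:380],(797,256),interpolation=cv2.INTER_CUBIC)[:230]
save(np.vstack([np.hstack([a,b]),c]),'final.png')
"
```

```text
[0.48982055 0.10247997 0.15195728] 49.85
keeper 0.66 phi 0.017 52 0.111
dish 0.72 [ 0.6235 -0.0824] fix [0.0555 0.1719] 79
dish 0.54 [ 0.5197 -0.2283] fix [-0.0455  0.024 ] 301
dish 0.51 [ 0.5194 -0.0876] fix [-0.0485  0.1648] 272
col [0.1605, 0.1855, 0.173] line 0.17775 mark [0.1685, 0.177, 0.1728]
tape_roll 0.47 [0.5748 0.2996]
marker_pen 0.5 [0.4207 0.2306]
slip_box 0.86 [ 0.5624 -0.4196]
large_dish 0.83 [0.4411 0.4617]
```

View pics/final.png

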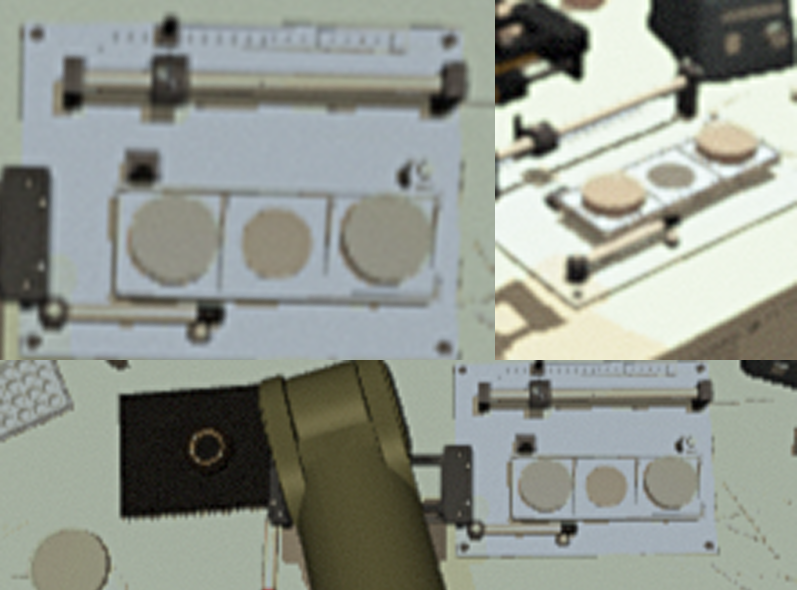

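The last picture shows the tray parallel and home with a dish in each end bay at (170,240) and (387,238). The keeper lies shut along the front at (130,313), the collar is under the mark at (168,80), and the tape is in the middle of the notebook at (207,447). I'm handing in.

```bash
python3 -c "
from cell import sign_off
print(sign_off())"
```

```text
the job is handed in; nothing more can be done
None
```

The job is handed in; `sign_off()` gave no verdict back. The tape is flat on the notebook, the two dishes on the bench (no third seen) lie in bays 0 and 2, the tray is home on its stop, the keeper is shut on its hard stop and the collar is level with the mark.

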